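# Set out mirrors and tumblers on a flea-market stall

### The arm

A 6-joint arm with a two-finger parallel gripper is mounted at the origin on the work surface. World frame = base frame: x ahead of the robot, y to its left, z up, the work surface at z = 0. Lengths are in m, angles in degrees, forces in N, time in s.
With the tool pointing down it reaches from about 0.4 to 0.825 m from the base axis. Payload 7 kg.
Tool frame: the origin (TCP) lies on the centre line of the jaws, within the pads' length; the fingertips stand 11 mm ahead of it and the grasp point (between the pads) lies 8 mm behind it; z points along the fingers, y is the line along which they close (so a half turn about z gives the same grasp; the last joint's range is limited). The gripper opens to 88 mm and grips with 3 to 60 N. Pads are 19 mm wide; open, the fingers measure 130 mm over their backs; the gripper's body (78 mm by 193 mm) begins 47 mm behind the grasp point.
Start: joints at [83.428, 20.546, 0.682, 0, -70.136, -16.507], TCP at [0.265, 0.621, 0.238] pointing down, gripper open.
Joint ranges: [-176.03, 176.03], [-82.01, 121.73], [-58.28, 71.71], [-173.87, 95.51], [-174.79, -0.11], [-173.66, 173.66]. Speed limits (degrees/s): [136.94, 136.94, 172.46, 180, 180, 180].

### API

Orientations are given as [roll, pitch, yaw] about the fixed x, y, z axes, in that order (R = Rz(yaw) Ry(pitch) Rx(roll)).
In Python, from plant import r, capture, camera_model, job gives the robot as it stands.
- The arm moves only by the tool drive_tool, never from a script. Its argument "increments" is a list that holds one entry, the list of rows, each a list of 5 numbers: the gripper's target within -1 to 1 (fully open at 1, half-way at 0, shut at -1), then the shift along the tool's x, y, z scaled (see below), then the turn about the tool's z scaled (see below). In form: [[[gripper, tx, ty, tz, roll], ...]]. A call has 1 to 5 rows; each row is the pose to reach, as a shift and turn from the pose commanded when the call began, along the tool's axes at that moment, turning the shorter way round; what a row does not reach only later rows make up. The controller multiplies each number of a shift by 120 mm and each number of a turn by 360 degrees. A row lasts 1/8 s, in which the tool goes at most 62.5 mm and 10.7 degrees, less where a joint would pass 70% of its speed; a pose out of reach is approached as far as the arm can. A call with a number of a shift or a turn outside -1 to 1 is refused whole. A call with a gripper value outside its range is refused whole. The fingers move at their own pace and stop on an object; "squeeze" is the grip in N (left out, the last holds). Time passes only in rows, so rows that repeat a pose let the fingers close. It gives the time, the measured TCP pose, the force, the opening and the grip force at its end, in the units of the state.
- r.get_state(): the state, without advancing time (a new reading comes with each control period).
- capture(name): name is "side" or "top" or "wrist"; returns the picture (400x640x3 uint8, red, green, blue); there is no depth.
- camera_model(name): a dict with "camera_matrix" (3x3 intrinsics, pixels), "rvec" (rotation vector, rad) and "tvec" (3), from world to camera coordinates, as OpenCV has them. Camera axes: x right, y down, z forward; pixel columns grow to the right and rows downward; lengths in m; the calibration is good to about 2 mm. A picture is of the moment at which its call begins: read the wrist's pose just before it. camera_model takes no time and is no camera call; for the wrist camera it gives the pose at the moment of the call.
- job.close_job(): hands the job in; it is judged then, once.
The state is a dict: "time_s": time; "joints": joint angles; "qd": joint speeds; "joint_torque": joint torques, N m; "tcp_pos": TCP position; "eef_rot": TCP orientation; "contact_force": force on the tool from outside, world axes, zero at the start; "moment": the same for the moment, N m; "gripper_width": finger opening in m; "gripper_force": force on a finger pad.
Only numpy, scipy, OpenCV 4.12 (cv2) and the standard library are available. Lean on these libraries where they do the work, as an engineer would, in place of code of your own. Each camera call takes 0.05 s, during which the arm holds its last target. There are 200 camera calls.

### The job

Set out the stall for opening. Stand every framed mirror that lies face down on the table upright on a short end, leaning back against the wooden display rest with its foot home against it and its glass showing, side by side along the board; keep one end of each mirror on the table while you tip it up, since the old frames must not be lifted clear. Hang every brass tumbler upside down on a peg of the cup stand, one to a peg, and leave the other goods where they are.

Things in the scene. Friction and masses are not known exactly. Their poses are not given: they have to be found in the camera images.
- rest: Dark wooden display rest fixed to the table: a plain board 380 mm long, 95 mm high along its slope, 12 mm thick, whose face looks towards the robot and leans back (away from it) 15 degrees from vertical; its top edge is 92 mm above the table. Origin: middle of the foot line of the face, on the table. x points level, away from the robot, into the board; y along the board; z up. Props behind it. There is no ledge or lip in front: the face meets the table top directly.
- mirror1: Framed mirror 150 (x) x 56 (y) x 20 mm (z), about 0.16 kg, plain wooden frame; may be absent. Starts lying glass down, cardboard back up. Origin: centre of the glass face; z out of its back. Either end may be the bottom. Gripped firmly by the long sides it keeps its angle to the fingers until rest and table hold its foot, then turns in the grip. Left bolt upright it can stay so without leaning.
- mirror1_endA (a point): Centre of the short end of mirror1 at its +x end (75 mm from the middle, half way through the thickness).
- mirror1_endB (a point): Centre of the short end of mirror1 at its -x end (75 mm from the middle, half way through the thickness).
- mirror2: Framed mirror 150 (x) x 56 (y) x 20 mm (z), about 0.16 kg, plain wooden frame; may be absent. Starts lying glass down, cardboard back up. Origin: centre of the glass face; z out of its back. Either end may be the bottom. Gripped firmly by the long sides it keeps its angle to the fingers until rest and table hold its foot, then turns in the grip. Left bolt upright it can stay so without leaning.
- mirror2_endA (a point): Centre of the short end of mirror2 at its +x end (75 mm from the middle, half way through the thickness).
- mirror2_endB (a point): Centre of the short end of mirror2 at its -x end (75 mm from the middle, half way through the thickness).
- mirror3: Framed mirror 150 (x) x 56 (y) x 20 mm (z), about 0.16 kg, plain wooden frame; may be absent. Starts lying glass down, cardboard back up. Origin: centre of the glass face; z out of its back. Either end may be the bottom. Gripped firmly by the long sides it keeps its angle to the fingers until rest and table hold its foot, then turns in the grip. Left bolt upright it can stay so without leaning.
- mirror3_endA (a point): Centre of the short end of mirror3 at its +x end (75 mm from the middle, half way through the thickness).
- mirror3_endB (a point): Centre of the short end of mirror3 at its -x end (75 mm from the middle, half way through the thickness).
- peg1_tip (a point): Top of the right-hand (-y) peg of the wooden cup stand, on the peg's axis, 105 mm above the table. Three upright round pegs 20 mm thick with domed tips stand in a row 105 mm apart on a fixed base board 90 x 320 mm, 20 mm high; 85 mm of peg above the board.
- peg2_tip (a point): Top of the middle peg of the wooden cup stand, on the peg's axis, 105 mm above the table. Three upright round pegs 20 mm thick with domed tips stand in a row 105 mm apart on a fixed base board 90 x 320 mm, 20 mm high; 85 mm of peg above the board.
- peg3_tip (a point): Top of the left-hand peg of the wooden cup stand, on the peg's axis, 105 mm above the table. Three upright round pegs 20 mm thick with domed tips stand in a row 105 mm apart on a fixed base board 90 x 320 mm, 20 mm high; 85 mm of peg above the board.
- cup1: Brass tumbler, straight-sided eight-sided prism, 80 mm long, 56 mm across the flats, walls 3 mm, bottom 6 mm thick, so 74 mm deep and 50 mm wide inside; 0.13 kg give or take; may be absent. At the start it lies on one flat with its closed bottom roughly towards the robot and its mouth away. x along its axis from the bottom to the mouth; z up as it lies. Origin: half way along it, on the flat it lies on (28 mm from its axis, on its -z side).
- cup1_in (a point): Centre of the inner face of the bottom of cup1, on its axis, 34 mm from the middle of its length; 6 mm of bottom lie behind it.
- cup2: Brass tumbler, straight-sided eight-sided prism, 80 mm long, 56 mm across the flats, walls 3 mm, bottom 6 mm thick, so 74 mm deep and 50 mm wide inside; 0.13 kg give or take; may be absent. At the start it lies on one flat with its closed bottom roughly towards the robot and its mouth away. x along its axis from the bottom to the mouth; z up as it lies. Origin: half way along it, on the flat it lies on (28 mm from its axis, on its -z side).
- cup2_in (a point): Centre of the inner face of the bottom of cup2, on its axis, 34 mm from the middle of its length; 6 mm of bottom lie behind it.
- cup3: Brass tumbler, straight-sided eight-sided prism, 80 mm long, 56 mm across the flats, walls 3 mm, bottom 6 mm thick, so 74 mm deep and 50 mm wide inside; 0.13 kg give or take; may be absent. At the start it lies on one flat with its closed bottom roughly towards the robot and its mouth away. x along its axis from the bottom to the mouth; z up as it lies. Origin: half way along it, on the flat it lies on (28 mm from its axis, on its -z side).
- cup3_in (a point): Centre of the inner face of the bottom of cup3, on its axis, 34 mm from the middle of its length; 6 mm of bottom lie behind it.
- spool1: Wooden thread spool with dark red thread, 48 mm across, 64 mm high, loose, standing by; to be left alone. Origin: centre of its underside.
- spool2: Wooden thread spool with dark blue thread, 48 mm across, 64 mm high, loose, standing by; to be left alone. Origin: centre of its underside.
- candlestick: Copper candlestick, foot 80 mm across, 95 mm high, loose, standing by; to be left alone. Origin: centre of its underside.
- clock: Round brass alarm clock on a wooden foot, 100 mm across, 125 mm high, loose, standing by; to be left alone. Origin: centre of its underside.
- jar: Amber glass jar with wooden lid, 76 mm across, 100 mm high, loose, standing by; to be left alone. Origin: centre of its underside.
Things that resemble listed ones, but are neither listed nor needed, are in the scene too. Leave any green, pink or purple look-alike of the cup1 alone.

How it is judged:
By the outcome, as a careful person would: the job done as asked, in the order asked, and still so for the second after the job is handed in, with the robot touching nothing.
Of mirror1, mirror2, mirror3 only 2 to 3 are there at a start; the rules pass over those that are not, and their reading is None.
Of cup1, cup2, cup3 only 2 to 3 are there at a start; the rules pass over those that are not, and their reading is None.
At some moment in a run one of cup1, cup2, cup3 may be knocked a few centimetres aside while the robot is not near it.
Once in a run the grip may slacken for a moment while it holds something.
It also fails if it takes over 210 s, if anything falls off the work surface, if the arm or the gripper's body presses on something with over 40 N, if the wrist force passes 120 N, or if a joint passes its speed limit or range.

## Working session

There is one attempt and no reset: what is moved stays moved. The work goes in short steps, Python scripts to look and compute and a tool call to move; the robot and the scene stay as the last step left them, time stands still between calls to the robot, and variables do not carry over. Pictures are saved under pics/ and viewed, at most 14 in all, crops included, and the job is handed in when it is done.

Besides the shell and the picture viewer there is one more tool, called after ">>>" as name(argument=value, ...) on one line, values as JSON. drive_tool: Moves the arm, as the interface text tells. Its arguments: {"type":"object","properties":{"increments":{"type":"array"},"squeeze":{"type":"number"}},"required":["increments"]}

```bash
mkdir -p pics; ls; python3 - <<'E'
from plant import r,capture,camera_model,job
import cv2,numpy as np
s=r.get_state(); print(s)
for n in("top","side"):
    cv2.imwrite(f"pics/{n}0.png",capture(n)[...,::-1]); m=camera_model(n)
    R=cv2.Rodrigues(np.array(m["rvec"]))[0]; print(n,np.round(-R.T@np.ravel(m["tvec"]),3),np.round(R,2).tolist(),m["camera_matrix"])
E
```

```text
pics
{'time_s': 0.0, 'joints': array([ 8.34284545e+01,  2.05914112e+01,  6.32364446e-01, -2.32285423e-02,
       -7.01382082e+01, -1.65067734e+01]), 'qd': array([-0.05758267,  0.01091251, -0.11832493, -0.02426393,  0.05480264,
        0.02308768]), 'joint_torque': array([ 1.35931070e-03, -5.82722855e+01,  2.93055564e+01,  6.99740767e+00,
        6.90290850e-03, -1.36928497e-04]), 'tcp_pos': array([0.26441028, 0.62050546, 0.23660249]), 'eef_rot': array([ 1.79900548e+02, -6.69980278e-03, -2.30862235e+01]), 'contact_force': array([-0.40104736, -0.09853188, -0.08438043]), 'moment': array([0.03650326, 0.01782789, 0.00714705]), 'gripper_force': 0.0, 'gripper_width': 0.08704957142591459}
top [ 0.423 -0.038  1.353] [[-0.03, -1.0, 0.01], [-1.0, 0.02, -0.09], [0.09, -0.01, -1.0]] [[393.97559794   0.         318.3153605 ]
 [  0.         393.97559794 200.62105042]
 [  0.           0.           1.        ]]
side [ 0.474 -1.35   0.848] [[1.0, -0.04, -0.02], [-0.04, -0.5, -0.87], [0.03, 0.87, -0.5]] [[468.98153259   0.         324.28549211]
 [  0.         468.98153259 200.14123214]
 [  0.           0.           1.        ]]
```

View pics/top0.png

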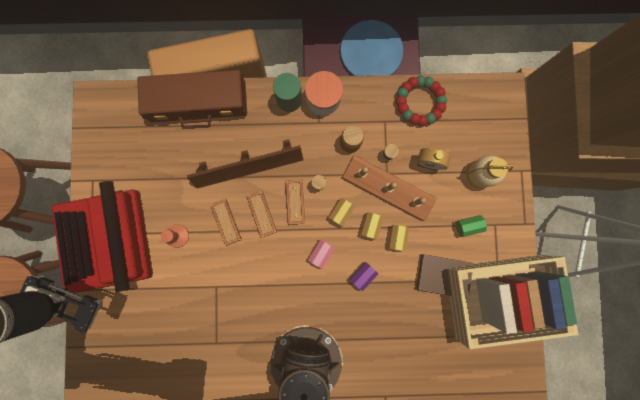

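View pics/side0.png

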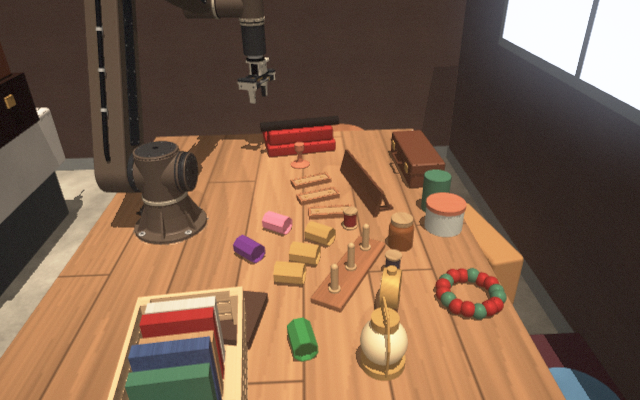

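```bash
cat > h.py <<'E'
from plant import r,capture,camera_model,job
import cv2,numpy as np
def ray(px,z,n="top",m=None):
    m=m or camera_model(n); K=np.array(m["camera_matrix"]);R=cv2.Rodrigues(np.array(m["rvec"]))[0];c=-R.T@np.ravel(m["tvec"])
    p=np.atleast_2d(np.array(px,float)); d=(R.T@np.linalg.inv(K)@np.c_[p,np.ones(len(p))].T).T
    return c+d*((z-c[2])/d[:,2])[:,None]
def proj(P,n="top",m=None):
    m=m or camera_model(n); return cv2.projectPoints(np.array(P,float).reshape(-1,1,3),np.array(m["rvec"],float),np.array(m["tvec"],float),np.array(m["camera_matrix"]),None)[0][:,0]
def boxes(mask,z,n="top",amin=60,m=None):
    out=[]
    for c in cv2.findContours(mask.astype(np.uint8),cv2.RETR_EXTERNAL,cv2.CHAIN_APPROX_NONE)[0]:
        if cv2.contourArea(c)<amin: continue
        w=ray(c[:,0],z,n,m)[:,:2].astype(np.float32); b=cv2.minAreaRect(w*1000)
        (cx,cy),(w1,h1),a=b
        if w1<h1: w1,h1,a=h1,w1,a+90
        out.append((np.round(c[:,0].mean(0)),round(cx),round(cy),round(w1),round(h1),round((a+90)%180-90,1)))
    return out
def to(x,y,z,yaw=None):
    "increments tx,ty,tz,roll to reach a world pose from now"
    s=r.get_state(); p=s["tcp_pos"]; a=np.radians(s["eef_rot"][2]); d=np.array([x,y,z])-p
    dyaw=0 if yaw is None else (yaw-s["eef_rot"][2]+180)%360-180
    c,sn=np.cos(a),np.sin(a)
    t=np.array([c*d[0]+sn*d[1], sn*d[0]-c*d[1], -d[2]])/0.12
    print("inc",np.round(t,3),"roll",round(-dyaw/360,4),"now",np.round(p,4),np.round(s["eef_rot"],1))
E
python3 - <<'E'
from h import *
im=capture("top"); cv2.imwrite("pics/crop1.png",cv2.resize(im[135:265,160:450,::-1],None,fx=2.7,fy=2.7,interpolation=cv2.INTER_CUBIC))
hsv=cv2.cvtColor(im,cv2.COLOR_RGB2HSV)
roi=np.zeros(im.shape[:2],bool); roi[140:260,155:450]=1
for p in [(226,222),(262,214),(294,202),(240,200),(280,240),(247,165),(371,226)]: print(p,hsv[p[1]-1:p[1]+2,p[0]-1:p[0]+2].reshape(-1,3).mean(0).round())
y=roi&(hsv[...,0]>=22)&(hsv[...,0]<=32)&(hsv[...,1]>120)
for b in boxes(y,0.045): print("cup",b)
d=roi&(hsv[...,2]<75)
for b in boxes(d,0.05): print("dark",b)
E
```

```text
(226, 222) [ 15. 128. 184.]
(262, 214) [ 15. 128. 184.]
(294, 202) [ 15. 128. 184.]
(240, 200) [ 14. 134. 182.]
(280, 240) [ 14. 135. 171.]
(247, 165) [ 13. 145.  62.]
(371, 226) [ 25. 130. 216.]
cup (array([400., 238.]), 408, -321, 81, 25, -11.9)
cup (array([373., 226.]), 450, -232, 82, 25, -18.1)
cup (array([342., 212.]), 499, -130, 80, 23, -34.2)
dark (array([247., 168.]), 651, 186, 381, 40, -76.3)
```

View pics/crop1.png

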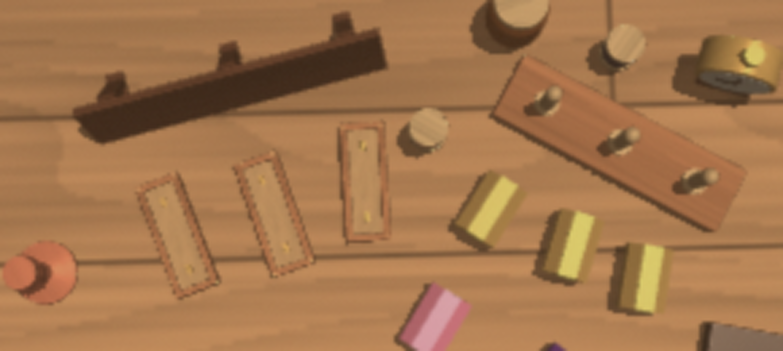

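```bash
python3 - <<'E'
from h import *
f=lambda L:np.array(L,float)/2.7-0.3+[160,135]
F=ray(f([(104,143),(387,68)]),0)[:,:2]; print("foot",F.round(3),np.linalg.norm(F[1]-F[0]))
c=F.mean(0); u=(F[0]-F[1]);u/=np.linalg.norm(u); n=np.array([u[1],-u[0]]); print("c",c.round(3),"yaw of n",np.degrees(np.arctan2(n[1],n[0])))
for k,L in dict(M1=[(137,192),(177,173),(218,283),(180,298)],M2=[(235,168),(273,151),(313,262),(276,277)],M3=[(341,123),(384,121),(390,238),(348,242)]).items():
    w=ray(f(L),.02)[:,:2]; (x,y),s,a=cv2.minAreaRect((w*1000).astype(np.float32))
    ax=(w[0]+w[1]-w[2]-w[3])/2; ct=w.mean(0); print(k,ct.round(3),"len",np.linalg.norm(ax).round(3),"wid",np.linalg.norm(w[1]-w[0]).round(3),"yaw",np.degrees(np.arctan2(ax[1],ax[0])).round(1),"board xy",((ct-c)@n).round(3),((ct-c)@u).round(3))
P=ray(f([(551,94),(631,134),(709,175)]),.105); print("pegs",P.round(3),np.linalg.norm(np.diff(P,axis=0),axis=1))
sp=ray(f([(428,127)]),.064); print("spool",sp.round(3),((sp[0,:2]-c)@n).round(3),((sp[0,:2]-c)@u).round(3))
print(camera_model("wrist"))
E
```

```text
foot [[ 0.597  0.359]
 [ 0.685 -0.004]] 0.3739586987992034
c [0.641 0.177] yaw of n 13.690001167907784
M1 [0.475 0.261] len 0.146 wid 0.055 yaw 20.8 board xy -0.142 0.121
M2 [0.499 0.14 ] len 0.148 wid 0.052 yaw 19.4 board xy -0.147 -0.002
M3 [0.538 0.025] len 0.149 wid 0.054 yaw 2.0 board xy -0.136 -0.124
pegs [[ 0.629 -0.201  0.105]
 [ 0.579 -0.294  0.105]
 [ 0.528 -0.384  0.105]] [0.10579244 0.10367031]
spool [[ 0.599 -0.054  0.064]] -0.096 -0.215
{'camera_matrix': array([[284.76260474,   0.        , 318.71073298],
       [  0.        , 284.76260474, 202.41846993],
       [  0.        ,   0.        ,   1.        ]]), 'rvec': array([-1.63567925,  2.47455844,  0.34515261]), 'tvec': array([ 0.67488589, -0.03453696,  0.39143163])}
```

>>> drive_tool(increments=[[[1, 0.43, 0.4, 0, 0], [1, 0.83, 0.79, 0, 0], [1, 0.83, 0.79, 0, 0]]])

```text
time_s: 0.52
tcp_pos: [0.3199, 0.4916, 0.2379]
eef_rot: [180.0, 0.0, -23.2]
contact_force: [-0.6, 0.4, 0.0]
gripper_width: 0.0875
gripper_force: 0.0
```

>>> drive_tool(increments=[[[1, 0.43, 0.4, 0, 0], [1, 0.83, 0.79, 0, 0], [1, 0.83, 0.79, 0, 0]]])

```text
time_s: 0.9
tcp_pos: [0.3742, 0.3659, 0.2378]
eef_rot: [-180.0, 0.0, -23.2]
contact_force: [-0.0, -0.0, 0.3]
gripper_width: 0.0879
gripper_force: 0.0
```

>>> drive_tool(increments=[[[1, 0.43, 0.4, 0, -0.024], [1, 0.83, 0.79, 0.3, -0.05], [1, 0.83, 0.79, 0.5, -0.08], [1, 0.83, 0.79, 0.5, -0.11], [1, 0.83, 0.79, 0.5, -0.122]]], squeeze=8)

```text
time_s: 1.52
tcp_pos: [0.4282, 0.2424, 0.177]
eef_rot: [180.0, 0.0, 21.1]
contact_force: [0.6, -0.5, 0.1]
gripper_width: 0.0875
gripper_force: 0.0
```

```bash
python3 - <<'E'
from h import *
to(.428,.243,.05,20.8); m=camera_model("wrist"); cv2.imwrite("pics/w1.png",capture("wrist")[...,::-1])
R=cv2.Rodrigues(np.array(m["rvec"]))[0];print((-R.T@np.ravel(m["tvec"])).round(3))
print(proj([(.475,.261,.02),(.428,.243,.02)],m=m))
E
```

```text
inc [-0.    -0.005  1.059] roll 0.0007 now [0.4282 0.2424 0.177 ] [180.    0.   21.1]
[0.498 0.27  0.324]
[[318.64012969 144.85445681]
 [318.5377838  191.38038807]]
```

View pics/w1.png

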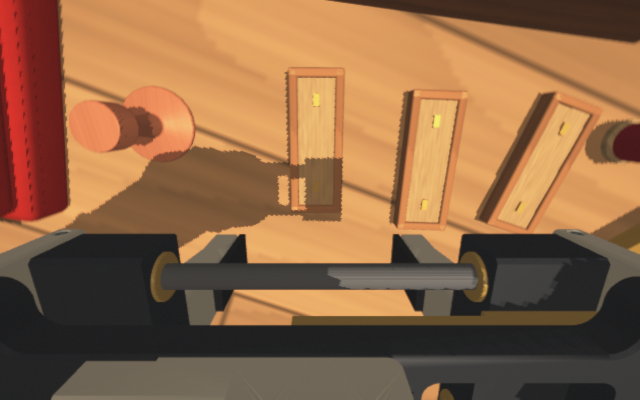

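>>> drive_tool(increments=[[[1, 0, 0, 0.4, 0], [1, 0, 0, 0.8, 0], [1, 0, 0, 0.8, 0]]])

```text
time_s: 1.95
tcp_pos: [0.4263, 0.2408, 0.0789]
eef_rot: [179.8, 0.4, 20.8]
contact_force: [0.1, -0.3, 0.8]
gripper_width: 0.0876
gripper_force: 0.0
```

>>> drive_tool(increments=[[[1, 0, -0.01, 0.3, 0], [1, 0, -0.01, 0.55, 0], [0.2, 0, -0.01, 0.55, 0], [-0.5, 0, -0.01, 0.55, 0], [-0.5, 0, -0.01, 0.55, 0]]], squeeze=8)

```text
time_s: 2.58
tcp_pos: [0.4284, 0.2444, 0.0173]
eef_rot: [-179.9, -0.1, 20.9]
contact_force: [0.4, -0.5, 0.6]
gripper_width: 0.0629
gripper_force: 0.0
```

>>> drive_tool(increments=[[[-0.5, 0, 0, 0, 0], [-0.5, 0, 0, 0, 0], [-0.5, 0, 0, 0, 0]]], squeeze=8)

```text
time_s: 2.95
tcp_pos: [0.4282, 0.2441, 0.0169]
eef_rot: [-179.9, -0.1, 20.9]
contact_force: [-2.5, 1.1, 9.5]
gripper_width: 0.0561
gripper_force: 8.0
```

```bash
python3 - <<'E'
from h import *
c=np.array([.641,.177]);a=np.radians(13.7);n=np.array([np.cos(a),np.sin(a)]);u=np.array([-n[1],n[0]])
for x in(-.135,-.122): 
    p=c+x*n+.12*u; to(*p,.0145,13.7)
E
```

```text
inc [0.466 0.022 0.02 ] roll 0.0199 now [0.4282 0.2441 0.0169] [-1.799e+02 -1.000e-01  2.090e+01]
inc [0.574 0.035 0.02 ] roll 0.0199 now [0.4282 0.2441 0.0169] [-1.799e+02 -1.000e-01  2.090e+01]
```

>>> drive_tool(increments=[[[-0.5, 0.16, 0.008, 0.0, 0.007], [-0.5, 0.31, 0.015, 0.0, 0.014], [-0.5, 0.46, 0.022, 0.0, 0.02], [-0.5, 0.46, 0.022, 0.0, 0.02], [-0.5, 0.46, 0.022, 0.0, 0.02]]])

```text
time_s: 3.58
tcp_pos: [0.4811, 0.2613, 0.0164]
eef_rot: [-179.9, -0.1, 13.7]
contact_force: [3.8, 0.5, 4.0]
gripper_width: 0.0563
gripper_force: 8.0
```

>>> drive_tool(increments=[[[-0.5, 0.03, 0, 0.0, 0], [-0.5, 0.06, 0, 0.0, 0], [-0.5, 0.09, 0, 0.0, 0], [-0.5, 0.12, 0, 0.0, 0], [-0.5, 0.12, 0, 0, 0]]])

```text
time_s: 4.2
tcp_pos: [0.4934, 0.2632, 0.0152]
eef_rot: [180.0, 0.1, 13.6]
contact_force: [-1.6, -0.9, 0.9]
gripper_width: 0.0559
gripper_force: 8.0
```

```bash
python3 - <<'E'
from h import *
s=r.get_state(); print(s["contact_force"],s["gripper_force"])
c=np.array([.641,.177]);a=np.radians(13.7);n=np.array([np.cos(a),np.sin(a)]);u=np.array([-n[1],n[0]])
p=s["tcp_pos"][:2]-c; print("board",p@n,p@u,s["eef_rot"]); cv2.imwrite("pics/w2.png",capture("wrist")[...,::-1])
E
```

```text
[-1.60366002 -0.90918077  0.9471019 ] 7.9993245005607605
board -0.12301563353936426 0.11875863922330226 [1.79961261e+02 7.98857181e-02 1.36338813e+01]
```

View pics/w2.png

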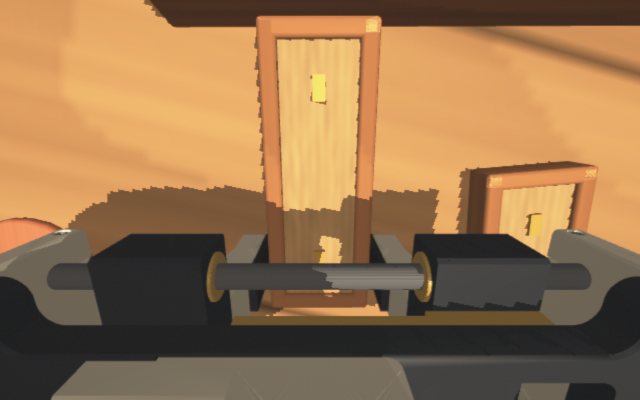

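>>> drive_tool(increments=[[[-0.5, 0.015, 0, 0.0, 0], [-0.5, 0.03, 0, 0.0, 0], [-0.5, 0.04, 0, 0.0, 0], [-0.5, 0.04, 0, 0, 0]]])

```text
time_s: 4.75
tcp_pos: [0.4958, 0.2636, 0.0146]
eef_rot: [179.9, 0.3, 13.6]
contact_force: [-11.9, 0.7, 3.3]
gripper_width: 0.0559
gripper_force: 8.0
```

>>> drive_tool(increments=[[[-0.5, 0.015, 0, 0.0, 0], [-0.5, 0.03, 0, 0.0, 0], [-0.5, 0.04, 0, 0.0, 0], [-0.5, 0.04, 0, 0, 0]]])

```text
time_s: 5.25
tcp_pos: [0.4999, 0.2642, 0.0141]
eef_rot: [179.9, 0.4, 13.6]
contact_force: [-11.9, 0.8, 1.8]
gripper_width: 0.0563
gripper_force: 8.0
```

>>> drive_tool(increments=[[[-0.5, 0.004, 0, -0.05, 0], [-0.5, 0.01, 0, -0.1, 0], [-0.5, 0.022, 0, -0.15, 0], [-0.5, 0.04, 0, -0.2, 0], [-0.5, 0.055, 0, -0.245, 0]]], squeeze=5)

```text
time_s: 5.88
tcp_pos: [0.5097, 0.2674, 0.0452]
eef_rot: [180.0, 0.0, 13.6]
contact_force: [-4.4, -1.4, -0.7]
gripper_width: 0.056
gripper_force: 5.0
```

```bash
python3 - <<'E'
from h import *
a=capture("side")[120:240,280:420,::-1]; b=capture("wrist")[:320,:,::-1]
cv2.imwrite("pics/s2.png",np.hstack([cv2.resize(a,(420,360)),cv2.resize(b,(380,360))]))
E
```

```text
(no output)
```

View pics/s2.png

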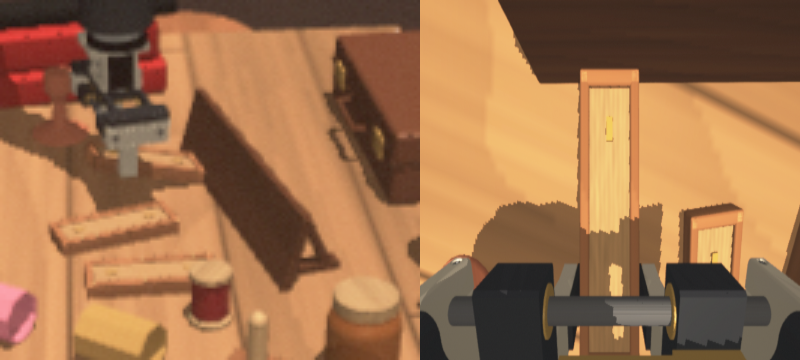

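>>> drive_tool(increments=[[[-0.5, 0.03, 0, -0.11, 0], [-0.5, 0.071, 0, -0.22, 0], [-0.5, 0.13, 0, -0.32, 0], [-0.5, 0.2, 0, -0.405, 0], [-0.5, 0.2, 0, -0.405, 0]]])

```text
time_s: 6.6
tcp_pos: [0.5344, 0.274, 0.0946]
eef_rot: [-179.9, -0.1, 13.6]
contact_force: [0.3, -0.3, -2.4]
gripper_width: 0.0562
gripper_force: 5.0
```

>>> drive_tool(increments=[[[-0.5, 0.085, 0, -0.073, 0], [-0.5, 0.18, 0, -0.137, 0], [-0.5, 0.285, 0, -0.18, 0], [-0.5, 0.393, 0, -0.208, 0], [-0.5, 0.393, 0, -0.208, 0]]])

```text
time_s: 7.22
tcp_pos: [0.5801, 0.2847, 0.1183]
eef_rot: [-180.0, -0.0, 13.6]
contact_force: [-0.3, -0.8, -2.2]
gripper_width: 0.056
gripper_force: 5.0
```

>>> drive_tool(increments=[[[-0.5, 0.11, 0, -0.008, 0], [-0.5, 0.235, 0, -0.01, 0], [-0.5, 0.36, 0, -0.008, 0], [-0.5, 0.48, 0, 0, 0], [-0.5, 0.48, 0, 0, 0]]])

```text
time_s: 7.85
tcp_pos: [0.636, 0.2982, 0.1177]
eef_rot: [180.0, 0.0, 13.6]
contact_force: [-0.1, 0.1, -3.0]
gripper_width: 0.0559
gripper_force: 5.0
```

```bash
python3 - <<'E'
from h import *
s=r.get_state(); c=np.array([.641,.177]);a=np.radians(13.7);n=np.array([np.cos(a),np.sin(a)]);u=np.array([-n[1],n[0]])
p=s["tcp_pos"][:2]-c; print("board",p@n,p@u,s["tcp_pos"][2],s["contact_force"])
a=capture("side")[60:220,280:440,::-1]; b=capture("top")[100:260,180:340,::-1]
cv2.imwrite("pics/s3.png",np.hstack([cv2.resize(a,(400,400)),cv2.resize(b,(400,400))]))
E
```

```text
board 0.02384932450099589 0.11889892470753176 0.11774341125800088 [-0.06001839  0.09293999 -3.03007967]
```

View pics/s3.png

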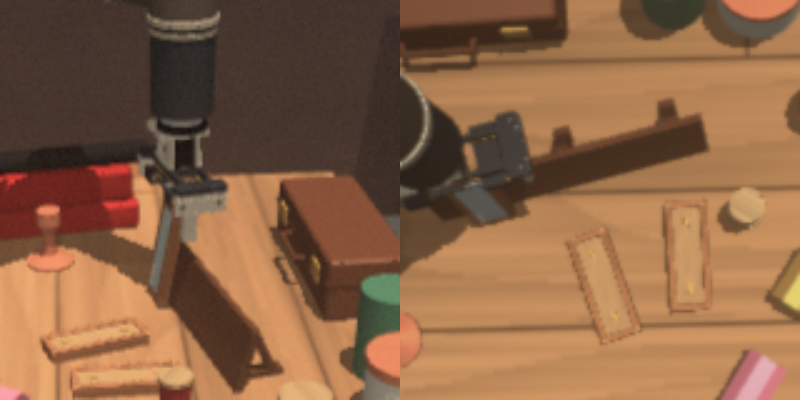

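>>> drive_tool(increments=[[[-0.5, 0, 0, 0.03, 0], [-0.5, 0, 0, 0.06, 0], [-0.5, 0.0, 0, 0.06, 0]]])

```text
time_s: 8.32
tcp_pos: [0.6358, 0.2985, 0.1126]
eef_rot: [-180.0, -0.2, 13.7]
contact_force: [2.1, 1.5, 3.2]
gripper_width: 0.0562
gripper_force: 5.0
```

```bash
python3 - <<'E'
from h import *
s=r.get_state(); print(s["tcp_pos"],s["contact_force"],s["moment"])
m=camera_model("wrist");a=capture("wrist")[...,::-1]; b=capture("side")[110:200,320:400,::-1]
cv2.imwrite("pics/w4.png",np.hstack([cv2.resize(a,(480,300)),cv2.resize(b,(267,300),interpolation=cv2.INTER_CUBIC)]))
E
```

```text
[0.63582637 0.29853201 0.11261721] [2.05077309 1.4885849  3.18875719] [-0.1145202  -0.45939623 -0.01965887]
```

View pics/w4.png

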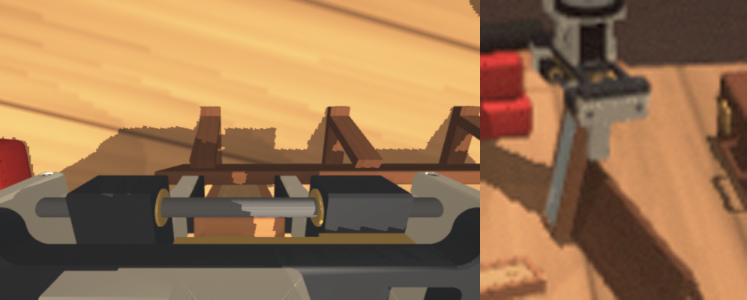

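>>> drive_tool(increments=[[[0, 0, 0, 0, 0], [1, 0, 0, 0, 0], [1, 0, 0, 0, 0], [1, 0, 0, 0, 0]]])

```text
time_s: 8.93
tcp_pos: [0.6346, 0.2979, 0.1108]
eef_rot: [180.0, 0.1, 13.6]
contact_force: [0.2, 0.8, 1.0]
gripper_width: 0.0809
gripper_force: 0.0
```

>>> drive_tool(increments=[[[1, 0, 0, -0.3, 0], [1, 0, 0, -0.7, 0], [1, 0, 0, -0.9, 0]]])

```text
time_s: 9.3
tcp_pos: [0.6357, 0.2985, 0.2223]
eef_rot: [-179.9, -0.2, 13.7]
contact_force: [-0.1, 0.7, 0.1]
gripper_width: 0.0882
gripper_force: 0.0
```

```bash
python3 - <<'E'
from h import *
to(.4566,.125,.15,19.4)
# mirror1 glass visible? colour masks: compare head position in top view
im=capture("side"); b=im[95:205,310:400,::-1]; t=capture("top")[150:230,180:310,::-1]
cv2.imwrite("pics/s5.png",np.hstack([cv2.resize(b,(327,400),interpolation=cv2.INTER_CUBIC),cv2.resize(t,(470,400))]))
E
```

```text
inc [-1.792  1.052  0.602] roll -0.016 now [0.6357 0.2985 0.2223] [-179.9   -0.2   13.7]
```

View pics/s5.png

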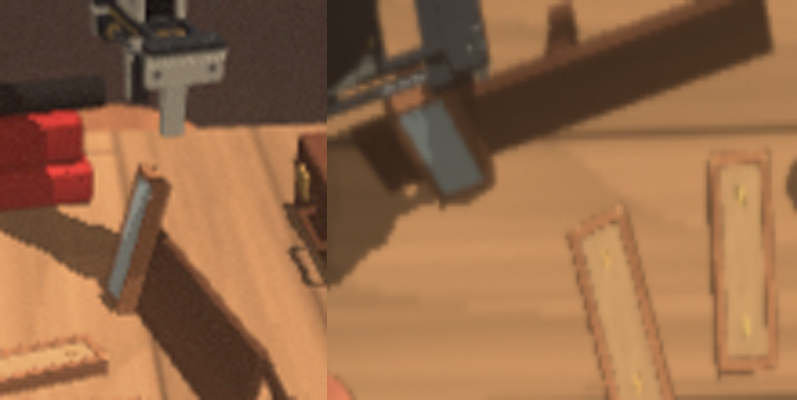

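>>> drive_tool(increments=[[[1, -0.4, 0.2, 0, 0], [1, -0.9, 0.52, 0, 0], [1, -0.9, 0.52, 0, 0]]])

```text
time_s: 9.78
tcp_pos: [0.5417, 0.2093, 0.2189]
eef_rot: [180.0, 0.1, 13.6]
contact_force: [0.6, 0.6, -0.8]
gripper_width: 0.0875
gripper_force: 0.0
```

>>> drive_tool(increments=[[[1, -0.4, 0.25, 0.2, -0.008], [1, -0.89, 0.53, 0.5, -0.016], [1, -0.89, 0.53, 0.6, -0.016], [1, -0.89, 0.53, 0.6, -0.016]]])

```text
time_s: 10.28
tcp_pos: [0.4549, 0.1241, 0.1463]
eef_rot: [180.0, 0.1, 19.4]
contact_force: [1.1, 1.1, -0.2]
gripper_width: 0.0874
gripper_force: 0.0
```

```bash
python3 - <<'E'
from h import *
c=np.array([.641,.177]);a=np.radians(13.7);n=np.array([np.cos(a),np.sin(a)]);u=np.array([-n[1],n[0]])
w=ray([(211.3,191.4),(225.9,186)],.005)[:,:2]-c; print(w@n,w@u)
w=ray([(193,185),(303,160)],0)[:,:2]-c; 
im=capture("top")
hsv=cv2.cvtColor(im,cv2.COLOR_RGB2HSV)
g=np.zeros(im.shape[:2],bool); g[150:230,180:310]=1
k=g&(hsv[...,0]>60)&(hsv[...,0]<120)&(hsv[...,2]>60)
for b in boxes(k,.05,amin=15): print("glass",b)
# wrist mirror 2: frame colour (redder than wood) corners
m=camera_model("wrist"); W=capture("wrist"); print(proj([(.499,.14,.02),(.574-.004,.14+.025,.02)],m=m))
h2=cv2.cvtColor(W,cv2.COLOR_RGB2HSV); 
E1=(h2[...,0]<=12)&(h2[...,1]>110)&(h2[...,2]>90)
n_,lab,st,ct=cv2.connectedComponentsWithStats(E1[:230].astype(np.uint8))
print([ (s.tolist(),c_.round()) for s,c_ in zip(st,ct) if 300<s[4]<20000])
to(.4566,.125,.0145,19.4)
E
```

```text
[-0.02514946 -0.0200444 ] [0.14574566 0.09293746]
[[319.39586657 152.898379  ]
 [319.51224118  66.89225492]]
[([389, 66, 113, 159, 2194], array([448., 140.])), ([288, 69, 62, 157, 2745], array([317., 152.])), ([0, 72, 60, 86, 4060], array([ 25., 118.]))]
inc [-0.006  0.004  1.112] roll 0.0001 now [0.4571 0.1257 0.1479] [180.   -0.   19.4]
```

>>> drive_tool(increments=[[[1, 0, 0, 0.4, 0], [1, 0, 0, 0.75, 0], [1, 0, 0, 0.75, 0]]])

```text
time_s: 10.75
tcp_pos: [0.4554, 0.1247, 0.0555]
eef_rot: [179.9, 0.3, 19.4]
contact_force: [-0.8, 0.2, 0.4]
gripper_width: 0.0872
gripper_force: 0.0
```

>>> drive_tool(increments=[[[1, 0, 0, 0.2, 0], [1, 0, 0, 0.36, 0], [0, 0, 0, 0.36, 0], [-0.5, 0, 0, 0.36, 0], [-0.5, 0, 0, 0.36, 0]]], squeeze=8)

```text
time_s: 11.38
tcp_pos: [0.4569, 0.1257, 0.0154]
eef_rot: [-180.0, -0.1, 19.4]
contact_force: [0.3, 1.0, 0.6]
gripper_width: 0.0629
gripper_force: 0.0
```

>>> drive_tool(increments=[[[-0.5, 0, 0, 0, 0], [-0.5, 0, 0, 0, 0], [-0.5, 0, 0, 0, 0], [-0.5, 0, 0, 0, 0]]])

```text
time_s: 11.88
tcp_pos: [0.4565, 0.1254, 0.015]
eef_rot: [-180.0, -0.1, 19.4]
contact_force: [-1.4, 0.6, 7.5]
gripper_width: 0.056
gripper_force: 8.0
```

>>> drive_tool(increments=[[[-0.5, 0.2, -0.013, 0.0, 0.006], [-0.5, 0.4, -0.026, 0.0, 0.011], [-0.5, 0.57, -0.04, 0.0, 0.016], [-0.5, 0.57, -0.04, 0.0, 0.016], [-0.5, 0.57, -0.04, 0.0, 0.016]]])

```text
time_s: 12.5
tcp_pos: [0.5195, 0.1525, 0.0145]
eef_rot: [-180.0, -0.1, 13.7]
contact_force: [2.3, -0.2, 2.5]
gripper_width: 0.0562
gripper_force: 8.0
```

>>> drive_tool(increments=[[[-0.5, 0.015, 0, 0.0, 0], [-0.5, 0.03, 0, 0.0, 0], [-0.5, 0.05, 0, 0.0, 0], [-0.5, 0.05, 0, 0, 0]]])

```text
time_s: 13.0
tcp_pos: [0.5218, 0.1524, 0.0138]
eef_rot: [180.0, 0.3, 13.6]
contact_force: [-7.8, 1.2, 6.9]
gripper_width: 0.0558
gripper_force: 8.0
```

```bash
cat >> h.py <<'E'
BC=np.array([.641,.177]);_a=np.radians(13.7);BN=np.array([np.cos(_a),np.sin(_a)]);BU=np.array([-BN[1],BN[0]])
def board():
    s=r.get_state(); p=s["tcp_pos"][:2]-BC; print("board",(p@BN).round(4),(p@BU).round(4),s["tcp_pos"][2].round(4),"F",s["contact_force"].round(1),"g",s["gripper_force"],s["gripper_width"],"rot",s["eef_rot"].round(1),s["time_s"])
E
python3 -c "
from h import *
board()"
```

```text
board -0.1216 0.0044 0.0138 F [-7.8  1.2  6.9] g 8.003788590431213 0.05582688355027242 rot [180.    0.3  13.6] 13.0
```

>>> drive_tool(increments=[[[-0.5, 0.004, 0, -0.05, 0], [-0.5, 0.01, 0, -0.1, 0], [-0.5, 0.024, 0, -0.15, 0], [-0.5, 0.04, 0, -0.2, 0], [-0.5, 0.057, 0, -0.254, 0]]], squeeze=5)

```text
time_s: 13.62
tcp_pos: [0.5311, 0.1549, 0.045]
eef_rot: [180.0, 0.0, 13.6]
contact_force: [-4.8, -2.3, -0.8]
gripper_width: 0.0562
gripper_force: 5.0
```

>>> drive_tool(increments=[[[-0.5, 0.037, 0, -0.12, 0], [-0.5, 0.081, 0, -0.229, 0], [-0.5, 0.145, 0, -0.33, 0], [-0.5, 0.227, 0, -0.42, 0]]])

```text
time_s: 14.12
tcp_pos: [0.5585, 0.1618, 0.0963]
eef_rot: [-180.0, -0.0, 13.6]
contact_force: [-3.7, -0.8, 0.5]
gripper_width: 0.0559
gripper_force: 5.0
```

>>> drive_tool(increments=[[[-0.5, 0.09, 0, -0.075, 0], [-0.5, 0.192, 0, -0.142, 0], [-0.5, 0.3, 0, -0.188, 0], [-0.5, 0.417, 0, -0.22, 0]]])

```text
time_s: 14.62
tcp_pos: [0.6076, 0.1738, 0.1215]
eef_rot: [-180.0, -0.0, 13.6]
contact_force: [0.0, -0.7, -0.2]
gripper_width: 0.0562
gripper_force: 5.0
```

>>> drive_tool(increments=[[[-0.5, 0.12, 0, -0.01, 0], [-0.5, 0.25, 0, -0.0125, 0], [-0.5, 0.38, 0, -0.008, 0], [-0.5, 0.517, 0, 0, 0], [-0.5, 0.517, 0, 0, 0]]])

```text
time_s: 15.25
tcp_pos: [0.6678, 0.1883, 0.1204]
eef_rot: [180.0, 0.0, 13.6]
contact_force: [-0.9, 0.1, -1.1]
gripper_width: 0.0558
gripper_force: 5.0
```

```bash
python3 -c "
from h import *
board()"
```

```text
board 0.0287 0.0046 0.1204 F [-0.9  0.1 -1.1] g 4.999728575348854 0.05582927259407332 rot [180.    0.   13.6] 15.25
```

>>> drive_tool(increments=[[[-0.5, 0, 0, 0.035, 0], [-0.5, 0, 0, 0.035, 0], [0.2, 0, 0, 0.035, 0], [1, 0, 0, 0.035, 0], [1, 0, 0, 0.035, 0]]])

```text
time_s: 15.88
tcp_pos: [0.6669, 0.1882, 0.1177]
eef_rot: [-180.0, -0.0, 13.6]
contact_force: [0.3, -0.4, 0.4]
gripper_width: 0.0705
gripper_force: 0.0
```

>>> drive_tool(increments=[[[1, 0, 0, 0, 0], [1, 0, 0, -0.4, 0], [1, 0, 0, -0.8, 0], [1, 0, 0, -0.85, 0]]])

```text
time_s: 16.38
tcp_pos: [0.6687, 0.1888, 0.2241]
eef_rot: [-179.9, -0.4, 13.7]
contact_force: [-0.8, -0.2, -0.6]
gripper_width: 0.0876
gripper_force: 0.0
```

```bash
python3 - <<'E'
from h import *
to(.493,.0234,.15,2.0)
im=capture("side")[95:225,310:400,::-1]; t=capture("top")[150:230,180:310,::-1]
cv2.imwrite("pics/s6.png",np.hstack([cv2.resize(im,(277,400),interpolation=cv2.INTER_CUBIC),cv2.resize(t,(520,320))[:, :].copy() if 0 else cv2.copyMakeBorder(cv2.resize(t,(520,320)),0,80,0,0,cv2.BORDER_CONSTANT)]))
E
```

```text
inc [-1.748  0.993  0.618] roll 0.0324 now [0.6687 0.1888 0.2241] [-179.9   -0.4   13.7]
```

View pics/s6.png

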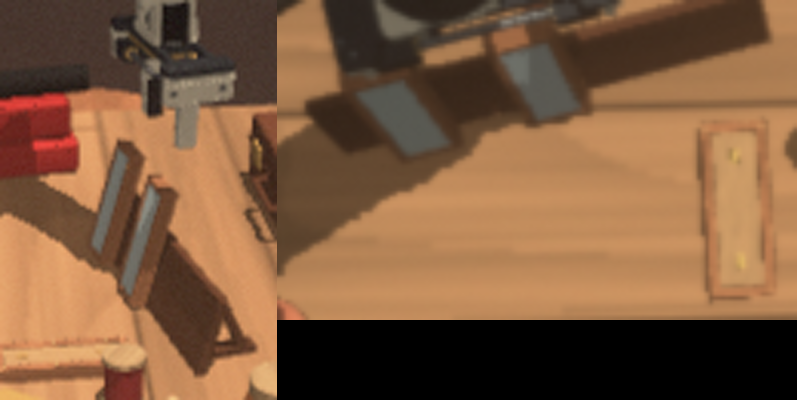

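>>> drive_tool(increments=[[[1, -0.4, 0.2, 0, 0], [1, -0.88, 0.5, 0, 0], [1, -0.88, 0.5, 0, 0]]])

```text
time_s: 16.85
tcp_pos: [0.5749, 0.1023, 0.2182]
eef_rot: [180.0, 0.2, 13.6]
contact_force: [-0.5, -0.2, 0.0]
gripper_width: 0.0877
gripper_force: 0.0
```

>>> drive_tool(increments=[[[1, -0.4, 0.25, 0.2, 0.015], [1, -0.87, 0.49, 0.5, 0.033], [1, -0.87, 0.49, 0.6, 0.033], [1, -0.87, 0.49, 0.6, 0.033]]])

```text
time_s: 17.35
tcp_pos: [0.4894, 0.0224, 0.1457]
eef_rot: [179.9, 0.2, 1.7]
contact_force: [-0.1, 0.8, 0.8]
gripper_width: 0.0877
gripper_force: 0.0
```

```bash
python3 - <<'E'
from h import *
w=ray([(211.9,190.5),(226.2,186),(244,181.3),(258.3,176.5)],.005)[:,:2]-BC; print(w@BN,w@BU)
m=camera_model("wrist"); W=capture("wrist"); print(proj([(.538,.025,.02)],m=m))
h2=cv2.cvtColor(W,cv2.COLOR_RGB2HSV); E1=(h2[...,0]<=12)&(h2[...,1]>110)&(h2[...,2]>90)
n_,lab,st,ct=cv2.connectedComponentsWithStats(E1[:230].astype(np.uint8))
for i in range(1,n_):
  if 300<st[i][4]<20000: 
    pts=np.argwhere(lab==i)[:,::-1]; b=cv2.minAreaRect(ray(pts,.02,m=m)[:,:2].astype(np.float32)*1000); print(st[i],b)
to(.493,.0234,.0145,2)
E
```

```text
[-0.02266445 -0.02031232 -0.02041064 -0.01703717] [ 0.1430194   0.09194355  0.02894091 -0.0226965 ]
[[318.06073426 148.81692512]]
[  40    0  142   60 2051] ((631.9282836914062, 201.40187072753906), (44.302616119384766, 112.41128540039062), 1.7971502542495728)
[  505     0   135   164 11770] ((614.1775512695312, -230.45751953125), (171.8375701904297, 89.01712799072266), 60.479854583740234)
[   0   25   65   63 1820] ((602.1256713867188, 277.0059814453125), (53.75412368774414, 48.93268585205078), 74.4770736694336)
[ 284   64   63  161 3043] ((536.557861328125, 26.68340492248535), (148.94305419921875, 55.501747131347656), 2.55753493309021)
inc [ 0.018 -0.002  1.103] roll -0.0006 now [0.4909 0.0231 0.1468] [1.8e+02 1.0e-01 1.8e+00]
```

>>> drive_tool(increments=[[[1, 0, -0.012, 0.4, 0], [1, 0, -0.012, 0.75, 0], [1, 0, -0.012, 0.75, 0]]])

```text
time_s: 17.77
tcp_pos: [0.4898, 0.0245, 0.0552]
eef_rot: [179.9, 0.3, 1.8]
contact_force: [-0.3, -0.6, 0.9]
gripper_width: 0.0878
gripper_force: 0.0
```

>>> drive_tool(increments=[[[1, 0, 0, 0.2, 0], [1, 0, 0, 0.335, 0], [0, 0, 0, 0.335, 0], [-0.5, 0, 0, 0.335, 0], [-0.5, 0, 0, 0.335, 0]]], squeeze=8)

```text
time_s: 18.4
tcp_pos: [0.4916, 0.025, 0.0182]
eef_rot: [-180.0, -0.1, 1.8]
contact_force: [-0.5, -0.4, -0.2]
gripper_width: 0.0632
gripper_force: 0.0
```

>>> drive_tool(increments=[[[-0.5, 0, 0, 0, 0], [-0.5, 0, 0, 0, 0], [-0.5, 0, 0, 0, 0], [-0.5, 0, 0, 0, 0]]])

```text
time_s: 18.9
tcp_pos: [0.4912, 0.0248, 0.0178]
eef_rot: [-180.0, -0.1, 1.8]
contact_force: [-1.3, -0.1, 7.0]
gripper_width: 0.056
gripper_force: 8.0
```

>>> drive_tool(increments=[[[-0.5, 0.16, -0.04, 0.0, -0.011], [-0.5, 0.32, -0.08, 0.0, -0.022], [-0.5, 0.47, -0.122, 0.0, -0.033], [-0.5, 0.47, -0.122, 0.0, -0.033], [-0.5, 0.47, -0.122, 0.0, -0.033]]])

```text
time_s: 19.52
tcp_pos: [0.5474, 0.0411, 0.0174]
eef_rot: [180.0, -0.1, 13.6]
contact_force: [1.6, -0.3, 2.6]
gripper_width: 0.056
gripper_force: 8.0
```

>>> drive_tool(increments=[[[-0.5, 0.015, 0, 0.0, 0], [-0.5, 0.03, 0, 0.0, 0], [-0.5, 0.05, 0, 0.0, 0], [-0.5, 0.05, 0, 0, 0]]])

```text
time_s: 20.02
tcp_pos: [0.549, 0.0413, 0.0165]
eef_rot: [180.0, 0.3, 13.6]
contact_force: [-8.3, 0.6, 8.4]
gripper_width: 0.0558
gripper_force: 8.0
```

```bash
python3 -c "
from h import *
board()"
```

```text
board -0.1216 -0.1101 0.0165 F [-8.3  0.6  8.4] g 8.000259026885033 0.05584985878278861 rot [180.    0.3  13.6] 20.025
```

>>> drive_tool(increments=[[[-0.5, 0.004, 0, -0.05, 0], [-0.5, 0.01, 0, -0.1, 0], [-0.5, 0.024, 0, -0.15, 0], [-0.5, 0.04, 0, -0.2, 0], [-0.5, 0.057, 0, -0.25, 0]]], squeeze=5)

```text
time_s: 20.65
tcp_pos: [0.5588, 0.0437, 0.0474]
eef_rot: [180.0, 0.0, 13.6]
contact_force: [-4.2, -2.0, 0.2]
gripper_width: 0.0561
gripper_force: 5.0
```

>>> drive_tool(increments=[[[-0.5, 0.037, 0, -0.12, 0], [-0.5, 0.081, 0, -0.226, 0], [-0.5, 0.145, 0, -0.325, 0], [-0.5, 0.227, 0, -0.415, 0]]])

```text
time_s: 21.15
tcp_pos: [0.5863, 0.0507, 0.0981]
eef_rot: [-180.0, -0.0, 13.6]
contact_force: [-2.3, -0.6, 0.7]
gripper_width: 0.056
gripper_force: 5.0
```

>>> drive_tool(increments=[[[-0.5, 0.09, 0, -0.075, 0], [-0.5, 0.192, 0, -0.142, 0], [-0.5, 0.3, 0, -0.188, 0], [-0.5, 0.417, 0, -0.22, 0]]])

```text
time_s: 21.65
tcp_pos: [0.6353, 0.0625, 0.1233]
eef_rot: [-180.0, -0.0, 13.6]
contact_force: [-0.5, 0.0, -0.9]
gripper_width: 0.056
gripper_force: 5.0
```

>>> drive_tool(increments=[[[-0.5, 0.12, 0, -0.01, 0], [-0.5, 0.25, 0, -0.0125, 0], [-0.5, 0.38, 0, -0.008, 0], [-0.5, 0.517, 0, 0, 0], [-0.5, 0.517, 0, 0, 0]]])

```text
time_s: 22.28
tcp_pos: [0.6955, 0.0771, 0.1222]
eef_rot: [180.0, 0.0, 13.6]
contact_force: [-0.4, -0.2, -1.1]
gripper_width: 0.0561
gripper_force: 5.0
```

```bash
python3 -c "
from h import *
board()"
```

```text
board 0.0293 -0.11 0.1222 F [-0.4 -0.2 -1.1] g 4.9998074769973755 0.05605346097713968 rot [180.    0.   13.6] 22.275
```

>>> drive_tool(increments=[[[-0.5, 0, 0, 0.035, 0], [-0.5, 0, 0, 0.035, 0], [0.2, 0, 0, 0.035, 0], [1, 0, 0, 0.035, 0], [1, 0, 0, 0.035, 0]]])

```text
time_s: 22.9
tcp_pos: [0.6946, 0.0769, 0.1195]
eef_rot: [180.0, -0.0, 13.6]
contact_force: [0.2, 0.3, -0.8]
gripper_width: 0.0707
gripper_force: 0.0
```

>>> drive_tool(increments=[[[1, 0, 0, 0, 0], [1, 0, 0, -0.4, 0], [1, 0, 0, -0.8, 0], [1, 0, 0, -0.85, 0]]])

```text
time_s: 23.4
tcp_pos: [0.6965, 0.0772, 0.226]
eef_rot: [180.0, -0.4, 13.7]
contact_force: [-0.4, -0.2, -1.3]
gripper_width: 0.0876
gripper_force: 0.0
```

>>> drive_tool(increments=[[[1, -0.4, 0.2, 0, 0], [1, -0.9, 0.4, 0, 0], [1, -0.95, 0.4, 0, 0]]])

```text
time_s: 23.78
tcp_pos: [0.5919, 0.0013, 0.2212]
eef_rot: [-180.0, 0.0, 13.5]
contact_force: [0.6, -0.2, 0.7]
gripper_width: 0.0878
gripper_force: 0.0
```

>>> drive_tool(increments=[[[1, -0.4, 0.2, 0, 0], [1, -0.9, 0.4, 0, 0], [1, -0.95, 0.4, 0, 0]]])

```text
time_s: 24.15
tcp_pos: [0.4929, -0.0717, 0.2212]
eef_rot: [-180.0, -0.0, 13.5]
contact_force: [0.8, -0.7, 0.6]
gripper_width: 0.0874
gripper_force: 0.0
```

```bash
cat >> h.py <<'E'
def cups(im=None):
    im=capture("top") if im is None else im
    hsv=cv2.cvtColor(im,cv2.COLOR_RGB2HSV); roi=np.zeros(im.shape[:2],bool); roi[190:260,310:450]=1
    for b in boxes(roi&(hsv[...,0]>=22)&(hsv[...,0]<=32)&(hsv[...,1]>110),.056,amin=25): print("cup",b)
E
python3 - <<'E'
from h import *
board(); t=capture("top"); cups(t); s=capture("side")[95:225,310:400,::-1]
cv2.imwrite("pics/s7.png",np.hstack([cv2.resize(s,(277,400),interpolation=cv2.INTER_CUBIC),cv2.resize(t[140:250,180:325,::-1],(520,400),interpolation=cv2.INTER_CUBIC)]))
E
```

```text
board -0.2028 -0.2066 0.2212 F [ 0.8 -0.7  0.6] g 0.0 0.08742399566409852 rot [-180.    -0.    13.5] 24.15
cup (array([400., 238.]), 408, -318, 80, 24, -11.9)
cup (array([373., 226.]), 450, -230, 81, 25, -18.1)
```

View pics/s7.png

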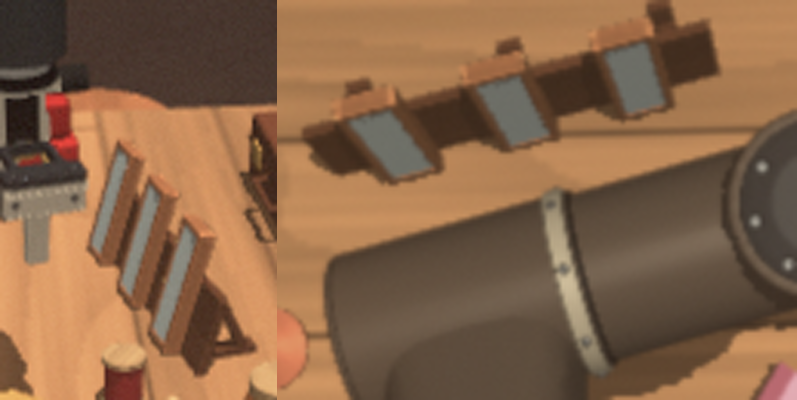

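```bash
python3 -c "
from h import *
to(.455,-.10,.16,-34)"
```

```text
inc [-0.383  0.16   0.513] roll 0.1322 now [ 0.4952 -0.0705  0.2215] [-1.80e+02 -1.00e-01  1.36e+01]
```

>>> drive_tool(increments=[[[1, -0.2, 0.08, 0.2, 0.028], [1, -0.38, 0.16, 0.5, 0.056], [1, -0.38, 0.16, 0.51, 0.084], [1, -0.38, 0.16, 0.51, 0.11], [1, -0.38, 0.16, 0.51, 0.132]]])

```text
time_s: 24.88
tcp_pos: [0.4571, -0.099, 0.1594]
eef_rot: [180.0, 0.0, -34.1]
contact_force: [1.0, -0.4, -0.1]
gripper_width: 0.0877
gripper_force: 0.0
```

```bash
cat >> h.py <<'E'
def wcups(save=None):
    m=camera_model("wrist"); W=capture("wrist"); h=cv2.cvtColor(W,cv2.COLOR_RGB2HSV)
    k=(h[...,0]>=22)&(h[...,0]<=32)&(h[...,1]>110); k[235:]=0; out=[]
    for zz in(.056,): 
        for b in boxes(k&(h[...,2]>170),zz,amin=200,m=m): print("w",b)
    if save: cv2.imwrite(save,W[...,::-1])
    return W,m
E
python3 - <<'E'
from h import *
s=r.get_state(); print(s["tcp_pos"],s["eef_rot"]); wcups("pics/w8.png"); 
E
```

```text
[ 0.45711947 -0.09898447  0.15944424] [ 1.79980083e+02  5.73997874e-03 -3.41132493e+01]
w (array([325., 126.]), 510, -141, 45, 23, -34.5)
w (array([442.,  96.]), 475, -236, 24, 13, -19.4)
```

View pics/w8.png

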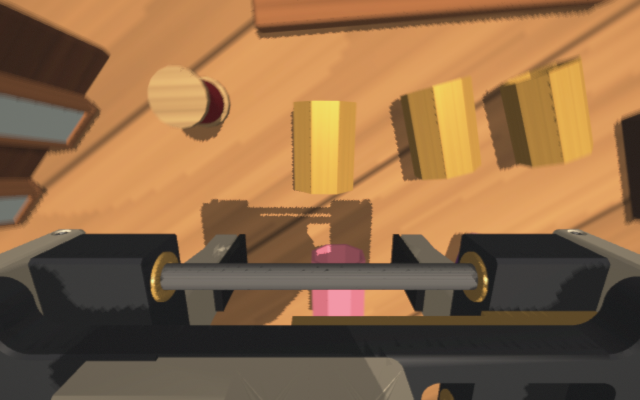

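```bash
python3 - <<'E'
from h import *
m=camera_model("wrist"); w=ray([(326,193),(325.5,100)],.056,m=m)[:,:2]; print(w,np.linalg.norm(w[1]-w[0]))
d=(w[1]-w[0])/np.linalg.norm(w[1]-w[0]); print(np.degrees(np.arctan2(d[1],d[0])))
g=w.mean(0)-.026*d; print(g); to(*g,.020,-34)
E
```

```text
[[ 0.462845   -0.11019921]
 [ 0.52906605 -0.15442104]] 0.07962912642907163
-33.73464949771413
[ 0.47433344 -0.11787109]
inc [0.207 0.048 1.162] roll -0.0013 now [ 0.4571 -0.099   0.1595] [180.    0.  -34.5]
```

>>> drive_tool(increments=[[[1, 0.2, 0.048, 0, 0], [1, 0.207, 0.048, 0.4, 0], [1, 0.207, 0.048, 0.7, 0], [1, 0.207, 0.048, 0.7, 0]]])

```text
time_s: 25.42
tcp_pos: [0.4721, -0.1181, 0.0734]
eef_rot: [179.8, 0.3, -33.8]
contact_force: [0.4, 0.0, 0.5]
gripper_width: 0.0873
gripper_force: 0.0
```

>>> drive_tool(increments=[[[1, 0, 0, 0.25, 0], [1, 0, 0, 0.46, 0], [0, 0, 0, 0.46, 0], [-0.5, 0, 0, 0.46, 0], [-0.5, 0, 0, 0.46, 0]]], squeeze=8)

```text
time_s: 26.05
tcp_pos: [0.4743, -0.1181, 0.022]
eef_rot: [-179.9, -0.1, -33.8]
contact_force: [1.2, -0.5, 0.9]
gripper_width: 0.0632
gripper_force: 0.0
```

>>> drive_tool(increments=[[[-0.5, 0, 0, 0, 0], [-0.5, 0, 0, 0, 0], [-0.5, 0, 0, 0, 0]]])

```text
time_s: 26.42
tcp_pos: [0.474, -0.1181, 0.0217]
eef_rot: [-179.9, -0.1, -33.9]
contact_force: [-0.9, 2.5, 6.9]
gripper_width: 0.0562
gripper_force: 8.0
```

>>> drive_tool(increments=[[[-0.5, 0, 0, -0.15, 0], [-0.5, 0, 0, -0.35, 0], [-0.5, 0, 0, -0.6, 0], [-0.5, 0, 0, -0.85, 0], [-0.5, 0, 0, -0.95, 0]]])

```text
time_s: 27.05
tcp_pos: [0.4738, -0.1182, 0.1364]
eef_rot: [-179.9, -0.1, -33.9]
contact_force: [0.2, -0.6, -1.6]
gripper_width: 0.0559
gripper_force: 8.0
```

```bash
cat >> h.py <<'E'
PEG=np.array([[.528,-.384],[.579,-.294],[.629,-.201]])
def pegf(i,yaw):
    "TCP in a frame at peg i with x along yaw"
    s=r.get_state(); a=np.radians(yaw); p=s["tcp_pos"][:2]-PEG[i-1]
    print("peg frame",(p@[np.cos(a),np.sin(a)]).round(4),(p@[-np.sin(a),np.cos(a)]).round(4),s["tcp_pos"][2].round(4),s["contact_force"].round(1),s["gripper_force"],s["gripper_width"].round(4),s["eef_rot"].round(1),s["time_s"])
E
python3 - <<'E'
from h import *
pegf(3,-34); cups()
a=np.radians(-34); p=PEG[2]-.095*np.array([np.cos(a),np.sin(a)]); to(*p,.14,-34)
# check peg tips with the wrist/top again: bright small blobs at the tips
t=capture("top"); s=capture("side")[150:330,180:440,::-1]
cv2.imwrite("pics/p9.png",np.vstack([cv2.resize(t[150:230,300:450,::-1],(600,320),interpolation=cv2.INTER_CUBIC),cv2.resize(s,(600,280),interpolation=cv2.INTER_CUBIC)]))
E
```

```text
Traceback (most recent call last):
  File "h.py", line 43, in pegf
    print("peg frame",(p@[np.cos(a),np.sin(a)]).round(4),(p@[-np.sin(a),np.cos(a)]).round(4),s["tcp_pos"][2].round(4),s["contact_force"].round(1),s["gripper_force"],s["gripper_width"].round(4),s["eef_rot"].round(1),s["time_s"])
                                                                                                                                                                     ^^^^^^^^^^^^^^^^^^^^^^^^
AttributeError: 'float' object has no attribute 'round'
```

```bash
sed -i 's/s\["gripper_width"\].round(4)/round(s["gripper_width"],4)/' h.py
python3 - <<'E'
from h import *
pegf(3,-34); cups()
a=np.radians(-34); p=PEG[2]-.095*np.array([np.cos(a),np.sin(a)]); to(*p,.14,-34)
t=capture("top"); s=capture("side")[150:330,180:440,::-1]
cv2.imwrite("pics/p9.png",np.vstack([cv2.resize(t[150:230,300:450,::-1],(600,320),interpolation=cv2.INTER_CUBIC),cv2.resize(s,(600,280),interpolation=cv2.INTER_CUBIC)]))
E
```

```text
peg frame -0.175 -0.0182 0.1364 [ 0.2 -0.6 -1.6] 7.9759177277446724 0.0559 [-1.799e+02 -1.000e-01 -3.390e+01] 27.05
cup (array([400., 238.]), 408, -318, 80, 24, -11.9)
inc [ 0.664 -0.149 -0.025] roll 0.0004 now [ 0.4741 -0.1183  0.137 ] [-179.9   -0.2  -33.9]
```

View pics/p9.png

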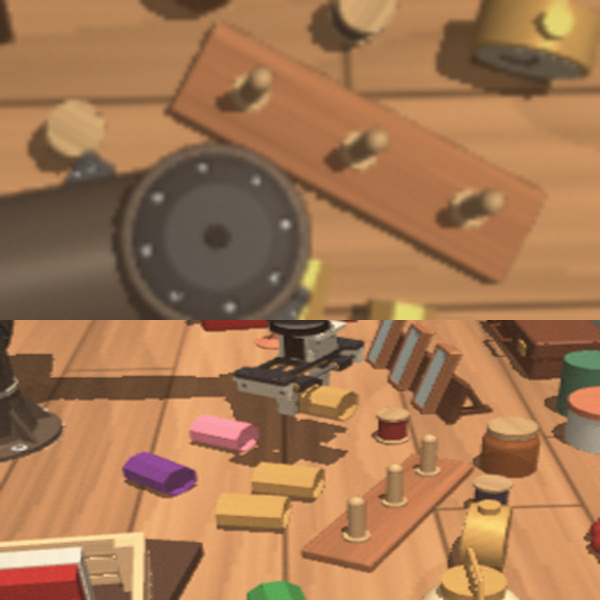

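>>> drive_tool(increments=[[[-0.5, 0.2, -0.04, 0, 0], [-0.5, 0.45, -0.09, 0.08, 0], [-0.5, 0.66, -0.13, 0.16, 0], [-0.5, 0.66, -0.13, 0.175, 0], [-0.5, 0.66, -0.13, 0.175, 0]]])

```text
time_s: 27.82
tcp_pos: [0.5462, -0.1494, 0.112]
eef_rot: [179.9, 0.2, -33.9]
contact_force: [0.5, -0.1, -0.9]
gripper_width: 0.0559
gripper_force: 8.0
```

>>> drive_tool(increments=[[[-0.5, 0.05, 0, 0, 0], [-0.5, 0.1, 0, 0, 0], [-0.5, 0.15, 0, 0, 0], [-0.5, 0.2, 0, 0, 0], [-0.5, 0.2, 0, 0, 0]]], squeeze=5)

```text
time_s: 28.45
tcp_pos: [0.5677, -0.1631, 0.1135]
eef_rot: [180.0, 0.0, -33.9]
contact_force: [0.4, 0.1, -1.4]
gripper_width: 0.056
gripper_force: 5.0
```

```bash
python3 -c "
from h import *
pegf(3,-34)"
```

```text
peg frame -0.072 -0.0028 0.1135 [ 0.4  0.1 -1.4] 4.985949698966579 0.056 [180.    0.  -33.9] 28.45
```

>>> drive_tool(increments=[[[-0.5, 0.025, 0, 0, 0], [-0.5, 0.05, 0, 0, 0], [-0.5, 0.075, 0, 0, 0], [-0.5, 0.075, 0, 0, 0]]])

```text
time_s: 28.95
tcp_pos: [0.5741, -0.1674, 0.1134]
eef_rot: [180.0, 0.1, -33.9]
contact_force: [-2.1, 4.3, 0.5]
gripper_width: 0.056
gripper_force: 5.0
```

>>> drive_tool(increments=[[[-0.5, 0.025, 0, 0, 0], [-0.5, 0.05, 0, 0, 0], [-0.5, 0.05, 0, 0, 0]]])

```text
time_s: 29.32
tcp_pos: [0.5789, -0.1709, 0.1133]
eef_rot: [180.0, 0.1, -33.9]
contact_force: [-4.0, 3.7, 0.8]
gripper_width: 0.0558
gripper_force: 5.0
```

```bash
python3 - <<'E'
from h import *
pegf(3,-34)
s=capture("side")[150:250,280:400,::-1]; t=capture("top")[150:230,310:430,::-1]
w=capture("wrist")[:260,150:500,::-1]
cv2.imwrite("pics/c10.png",np.hstack([cv2.resize(s,(360,300),interpolation=cv2.INTER_CUBIC),cv2.resize(w,(404,300))]))
E
```

```text
peg frame -0.0584 -0.0031 0.1133 [-4.   3.7  0.8] 5.00003382903742 0.0558 [ 1.80e+02  1.00e-01 -3.39e+01] 29.325
```

```bash
cat >> h.py <<'E'
def tilt(yaw):
    "image angle of the held cup's long edges in the side view, against the angles predicted for tilts"
    s=r.get_state(); P=s["tcp_pos"]+[0,0,.006]; W=capture("side"); h=cv2.cvtColor(W,cv2.COLOR_RGB2HSV)
    p=proj([P],"side")[0]; k=((h[...,0]>=18)&(h[...,0]<=32)&(h[...,1]>100)&(h[...,2]>90)).astype(np.uint8)
    mask=np.zeros_like(k); mask[max(0,int(p[1])-50):int(p[1])+50,int(p[0])-45:int(p[0])+60]=1
    n,lab,st,ct=cv2.connectedComponentsWithStats(k*mask); 
    q=[i for i in range(1,n) if st[i][4]>80]; i=min(q,key=lambda i:np.hypot(*(ct[i]-p)))
    print("P px",p.round(),"blob",st[i],ct[i].round(1),[st[j].tolist() for j in q])
    a=np.radians(yaw); ax=np.array([np.cos(a),np.sin(a),0]);lat=np.array([-ax[1],ax[0],0])
    for t in range(0,100,15):
        T=np.radians(t); d=np.cos(T)*ax-np.sin(T)*np.array([0,0,1]); v=np.cross(d,lat)
        oc=[P+d*e+28e-3*(np.cos(f)*lat+np.sin(f)*v)/np.cos(np.pi/8) for e in(-.014,.066) for f in np.arange(8)*np.pi/4+np.pi/8]
        b=proj(oc,"side"); x0,y0=b.min(0);x1,y1=b.max(0); print(t,"bbox",np.round([x0,y0,x1-x0,y1-y0]),"ctr",b.mean(0).round(1))
    return W
E
python3 -c "
from h import *
tilt(-34)"
```

```text
Traceback (most recent call last):
  File "h.py", line 50, in tilt
    q=[i for i in range(1,n) if st[i][4]>80]; i=min(q,key=lambda i:np.hypot(*(ct[i]-p)))
                                                ~~~^^^^^^^^^^^^^^^^^^^^^^^^^^^^^^^^^^^^^
ValueError: min() iterable argument is empty
```

```bash
python3 - <<'E'
from h import *
s=r.get_state(); P=s["tcp_pos"]+[0,0,.006]; p=proj([P],"side")[0].astype(int); print(p)
W=capture("side"); h=cv2.cvtColor(W,cv2.COLOR_RGB2HSV)
for v in range(p[1]-24,p[1]+45,4): print(v,[ "%d/%d/%d"%tuple(h[v,u]) for u in range(p[0]-24,p[0]+48,6)])
E
```

```text
[347 214]
190 ['13/132/108', '13/132/108', '8/60/64', '12/83/52', '16/95/78', '18/61/142', '9/80/51', '15/46/66', '16/69/158', '12/135/68', '13/139/191', '13/136/217']
194 ['14/110/97', '12/90/79', '11/108/73', '13/136/188', '7/49/67', '16/117/94', '13/50/108', '15/78/52', '11/145/130', '9/133/73', '12/140/95', '13/137/211']
198 ['9/57/72', '11/60/72', '12/53/72', '10/53/72', '10/79/58', '17/60/128', '12/123/118', '17/37/130', '12/148/117', '13/159/69', '13/136/71', '13/138/211']
202 ['13/69/93', '9/84/58', '11/60/68', '13/30/76', '13/63/65', '11/72/60', '12/133/142', '11/149/120', '11/144/76', '10/145/72', '13/136/203', '13/135/210']
206 ['12/57/80', '17/64/140', '16/66/101', '8/88/55', '16/134/118', '14/94/60', '14/140/140', '12/146/126', '10/139/79', '10/133/88', '11/133/65', '11/139/92']
210 ['16/81/132', '17/67/141', '17/66/139', '17/67/141', '15/110/79', '17/147/230', '18/147/235', '17/146/230', '11/131/82', '10/136/86', '12/139/114', '13/139/178']
214 ['14/135/113', '14/138/107', '16/84/128', '17/66/139', '16/151/130', '17/148/228', '17/148/229', '16/139/127', '12/137/153', '1
[... 1231 characters left out ...]
/160/89']
246 ['12/136/114', '13/129/107', '13/138/107', '13/135/115', '14/129/123', '15/122/198', '12/143/194', '16/122/161', '11/148/196', '11/148/204', '11/146/155', '11/152/92']
250 ['14/133/115', '13/130/110', '13/134/110', '13/132/116', '14/134/175', '16/119/161', '11/147/194', '14/127/166', '11/149/193', '11/150/212', '13/136/185', '16/119/229']
254 ['13/138/221', '14/137/106', '12/134/110', '13/136/217', '12/141/161', '15/121/160', '11/148/196', '11/147/199', '11/149/204', '12/150/179', '13/139/209', '16/120/216']
258 ['14/136/229', '13/137/219', '13/136/218', '12/147/181', '11/136/158', '15/128/157', '12/150/202', '11/148/198', '11/148/217', '12/143/153', '13/136/210', '15/121/191']
```

```bash
sed -i 's/(h\[...,0\]>=18)&(h\[...,0\]<=32)&(h\[...,1\]>100)&(h\[...,2\]>90)).astype/(h[...,0]>=15)\&(h[...,0]<=19)\&(h[...,1]>138)\&(h[...,2]>90)).astype/; s/>80\]; i=/>40]; i=/' h.py; python3 - <<'E'
from h import *
W=tilt(-34)
m=camera_model("wrist"); V=capture("wrist"); h=cv2.cvtColor(V,cv2.COLOR_RGB2HSV)
print([ "%d/%d/%d"%tuple(h[v,326]) for v in range(0,240,10)])
P=r.get_state()["tcp_pos"]+[0,0,.006]; a=np.radians(-34); ax=np.array([np.cos(a),np.sin(a),0])
for t in (0,15,30,45,60,90):
    T=np.radians(t); d=np.cos(T)*ax-np.sin(T)*np.array([0,0,1]); v=np.sin(T)*ax+np.cos(T)*np.array([0,0,1])
    print(t,proj([P+.066*d+.028*v, P-.014*d+.028*v],m=m).round().tolist())
print("peg",proj([[*PEG[2],.105]],m=m))
E
```

```text
P px [347. 214.] blob [346 206  23  24 372] [357.  216.8] [[346, 206, 23, 24, 372], [302, 242, 19, 22, 368]]
0 bbox [339. 203.  33.  27.] ctr [355.3 216.6]
15 bbox [338. 203.  34.  31.] ctr [355.  218.4]
30 bbox [337. 204.  33.  33.] ctr [354.1 220. ]
45 bbox [337. 205.  32.  33.] ctr [352.8 221.1]
60 bbox [336. 205.  30.  34.] ctr [351.2 221.8]
75 bbox [336. 206.  26.  33.] ctr [349.3 221.9]
90 bbox [337. 205.  20.  33.] ctr [347.4 221.5]
['14/147/211', '15/144/219', '14/144/221', '14/145/220', '14/146/219', '14/146/218', '15/145/221', '15/144/225', '12/160/211', '13/156/230', '12/158/221', '12/159/215', '22/114/243', '17/127/221', '22/112/243', '19/122/235', '20/142/180', '26/145/246', '25/148/246', '24/150/246', '24/154/246', '23/157/244', '22/158/243', '22/159/242']
0 [[321.0, 142.0], [320.0, 317.0]]
15 [[321.0, 128.0], [321.0, 306.0]]
30 [[321.0, 127.0], [321.0, 291.0]]
45 [[320.0, 135.0], [321.0, 273.0]]
60 [[320.0, 148.0], [321.0, 254.0]]
90 [[320.0, 185.0], [321.0, 222.0]]
peg [[314.66442195 151.03230472]]
```

View pics/c10.png

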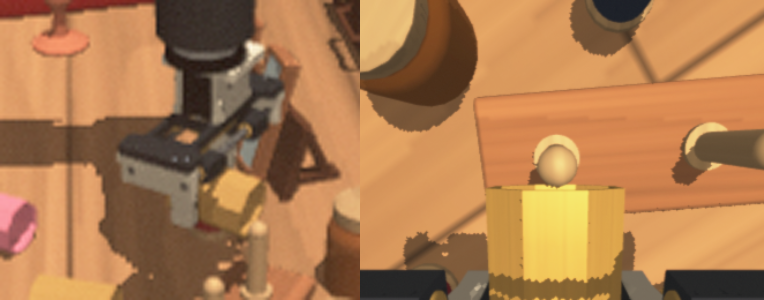

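>>> drive_tool(increments=[[[-0.5, -0.06, 0.03, 0, 0], [-0.5, -0.06, 0.03, 0.06, 0], [-0.5, -0.06, 0.03, 0.125, 0], [-0.5, -0.02, 0.03, 0.125, 0], [-0.5, 0.0, 0.03, 0.125, 0]]])

```text
time_s: 30.3
tcp_pos: [0.5774, -0.1742, 0.0982]
eef_rot: [179.9, 0.1, -33.9]
contact_force: [-5.7, 4.3, 2.5]
gripper_width: 0.0558
gripper_force: 5.0
```

>>> drive_tool(increments=[[[-0.5, 0.04, 0, -0.04, 0], [-0.5, 0.06, 0, -0.08, 0], [-0.5, 0.08, 0, -0.12, 0], [-0.5, 0.1, 0, -0.15, 0]]])

```text
time_s: 30.8
tcp_pos: [0.5883, -0.1811, 0.1171]
eef_rot: [-180.0, -0.0, -33.9]
contact_force: [0.3, 1.3, -2.0]
gripper_width: 0.056
gripper_force: 5.0
```

```bash
cat >> h.py <<'E'
def wcup(yaw,L=.066):
    "far edge of the held cup in the wrist view along its middle, with predictions"
    m=camera_model("wrist"); V=capture("wrist"); h=cv2.cvtColor(V,cv2.COLOR_RGB2HSV)
    print("rows",[ "%d:%d/%d/%d"%(v,*V[v,325]) for v in range(90,236,6)])
    P=r.get_state()["tcp_pos"]+[0,0,.006]; a=np.radians(yaw); ax=np.array([np.cos(a),np.sin(a),0]); z=np.array([0,0,1])
    for t in (0,15,30,45,60,90):
        T=np.radians(t); d=np.cos(T)*ax-np.sin(T)*z; v=np.sin(T)*ax+np.cos(T)*z
        print(t,"far,near",proj([P+L*d+.028*v, P+(L-.08)*d+.028*v],m=m)[:,1].round().tolist(),end=" ")
    print(); tilt(yaw) if 0 else None
E
python3 - <<'E'
from h import *
pegf(3,-34); wcup(-34,.057)
E
```

```text
peg frame -0.0449 -0.0063 0.1171 [ 0.3  1.3 -2. ] 5.000031420386222 0.056 [-180.    -0.   -33.9] 30.8
rows ['90:225/162/99', '96:181/121/75', '102:227/146/87', '108:230/150/87', '114:224/144/85', '120:211/132/78', '126:214/134/81', '132:213/133/80', '138:244/217/137', '144:240/203/129', '150:142/110/73', '156:240/193/88', '162:241/195/89', '168:242/198/90', '174:242/201/91', '180:243/203/92', '186:244/206/94', '192:244/209/95', '198:245/212/95', '204:246/216/98', '210:246/219/100', '216:246/222/103', '222:246/224/104', '228:246/228/106', '234:246/230/109']
0 far,near [164.0, 333.0] 15 far,near [147.0, 326.0] 30 far,near [142.0, 312.0] 45 far,near [146.0, 294.0] 60 far,near [156.0, 271.0] 90 far,near [188.0, 228.0]
```

```bash
cat >> h.py <<'E'
def flatw(rows=range(140,236,12)):
    V=capture("wrist").astype(int); out=[]
    for v in rows:
        g=np.abs(np.diff(V[v,270:380].sum(1))); e=np.argsort(g)[::-1][:6]+270; out.append((v,sorted(int(i) for i in e if g[i-270]>25)))
    print(out)
E
python3 -c "
from h import *
flatw()"
```

```text
[(140, [301, 302, 303, 329, 330]), (152, [297, 303, 304, 327, 328, 335]), (164, [290, 291, 292, 293, 343]), (176, [293, 343, 344]), (188, [292, 293, 343, 344, 372]), (200, [291, 292, 293, 343, 344]), (212, [292, 293, 344, 372, 373, 374]), (224, [292, 344, 345, 346, 365, 366])]
```

```bash
python3 - <<'E'
from h import *
m=camera_model("wrist"); p0=np.array([.5789,-.1709,.1133]); d=r.get_state()["tcp_pos"]-p0
R=cv2.Rodrigues(np.array(m["rvec"]))[0]; t=np.ravel(m["tvec"])+R@d
m2=dict(m,tvec=t)
pts=[(150+(u-360)*350/404,v*260/300) for u,v in((557,164),(708,144))]
print(pts, ray(pts,.097,m=m2))
W=capture("wrist"); h=cv2.cvtColor(W,cv2.COLOR_RGB2HSV)
print(r.get_state()["joints"].round(1))
for v in range(118,156,3): print(v,[int(x) for x in W[v,296:340:3].sum(1)])
E
```

```text
[(320.66831683168317, 142.13333333333333), (451.48514851485146, 124.8)] [[ 0.63062762 -0.20598823  0.097     ]
 [ 0.59802409 -0.27153735  0.097     ]]
[  1.1  20.7 -16.    0.  -53.2  55.1]
118 [446, 442, 440, 438, 440, 448, 447, 446, 448, 445, 446, 445, 443, 438, 439]
121 [417, 418, 415, 417, 419, 429, 428, 427, 423, 419, 417, 412, 410, 411, 410]
124 [417, 413, 414, 414, 415, 412, 414, 413, 411, 409, 410, 410, 411, 415, 413]
127 [416, 419, 419, 422, 423, 425, 425, 427, 427, 428, 431, 431, 430, 428, 430]
130 [429, 432, 434, 432, 431, 433, 433, 434, 433, 433, 432, 432, 430, 433, 431]
133 [432, 433, 431, 432, 431, 430, 431, 438, 424, 428, 429, 428, 428, 429, 427]
136 [428, 427, 427, 429, 496, 560, 592, 601, 590, 552, 446, 427, 427, 430, 432]
139 [428, 426, 439, 571, 572, 567, 587, 601, 590, 594, 597, 512, 438, 437, 438]
142 [433, 436, 571, 583, 574, 553, 453, 427, 517, 590, 598, 589, 495, 442, 443]
145 [437, 505, 579, 583, 469, 281, 310, 328, 328, 345, 592, 590, 580, 446, 440]
148 [412, 569, 579, 561, 268, 285, 313, 329, 329, 322, 368, 592, 583, 485, 431]
151 [412, 579, 576, 325, 269, 363, 419, 433, 386, 326, 326, 563, 586, 528, 417]
154 [508, 530, 535, 510, 516, 513, 520, 520, 518, 521, 503, 531, 532, 525, 516]
```

```bash
cat >> h.py <<'E'
def fit(yaw,row,w,zoff=.006):
    "tilt & reach L from far-edge row and top-flat width there"
    m=camera_model("wrist"); P=r.get_state()["tcp_pos"]+[0,0,zoff]; a=np.radians(yaw); ax=np.array([np.cos(a),np.sin(a),0]); z=np.array([0,0,1]); lat=np.array([-ax[1],ax[0],0]); res=[]
    for t in range(0,96,3):
        T=np.radians(t); d=np.cos(T)*ax-np.sin(T)*z; v=np.sin(T)*ax+np.cos(T)*z
        Ls=np.arange(.035,.08,.001); b=[proj([P+L*d+.028*v+.0116*lat,P+L*d+.028*v-.0116*lat],m=m) for L in Ls]
        i=int(np.argmin([abs(q[:,1].mean()-row) for q in b])); 
        if abs(b[i][:,1].mean()-row)<2: res.append((t,round(Ls[i],3),abs(b[i][0,0]-b[i][1,0]).round(1)))
    print(res)
E
python3 -c "
from h import *
fit(-34,153,50.5)"
```

```text
[(0, np.float64(0.062), np.float64(58.8)), (3, np.float64(0.06), np.float64(57.2)), (6, np.float64(0.059), np.float64(55.7)), (9, np.float64(0.057), np.float64(54.3)), (12, np.float64(0.056), np.float64(53.0)), (15, np.float64(0.055), np.float64(51.8)), (18, np.float64(0.054), np.float64(50.7)), (21, np.float64(0.053), np.float64(49.6)), (24, np.float64(0.052), np.float64(48.6)), (27, np.float64(0.052), np.float64(47.6)), (30, np.float64(0.052), np.float64(46.6)), (33, np.float64(0.051), np.float64(45.7)), (36, np.float64(0.051), np.float64(44.8)), (39, np.float64(0.052), np.float64(43.8)), (42, np.float64(0.052), np.float64(42.9)), (45, np.float64(0.053), np.float64(41.9)), (48, np.float64(0.053), np.float64(41.1)), (51, np.float64(0.055), np.float64(40.0)), (54, np.float64(0.056), np.float64(39.1)), (57, np.float64(0.058), np.float64(38.1)), (60, np.float64(0.061), np.float64(37.0)), (63, np.float64(0.064), np.float64(35.9)), (66, np.float64(0.068), np.float64(34.7)), (69, np.float64(0.074), np.float64(33.3)), (72, np.float64(0.079), np.float64(32.0))]
```

>>> drive_tool(increments=[[[-0.5, 0.035, 0, -0.03, 0], [-0.5, 0.07, 0, -0.06, 0], [-0.5, 0.1, 0, -0.09, 0], [-0.5, 0.14, 0, -0.115, 0], [-0.5, 0.14, 0, -0.115, 0]]])

```text
time_s: 31.58
tcp_pos: [0.6025, -0.1906, 0.1308]
eef_rot: [-180.0, -0.1, -33.9]
contact_force: [-0.8, -0.0, -1.0]
gripper_width: 0.0559
gripper_force: 5.0
```

```bash
cat >> h.py <<'E'
PEG[2]=[.6306,-.206]
def far():
    V=capture("wrist").astype(int); c=V[:236,312:326].mean(1); y=(c[:,0]-c[:,2]); 
    print("R-B",[(v,int(y[v])) for v in range(100,236,6)])
E
python3 - <<'E'
from h import *
pegf(3,-34); far(); flatw(range(130,236,8))
E
```

```text
peg frame -0.0319 -0.0029 0.1308 [-0.8 -0.  -1. ] 4.999861395690459 0.0559 [-1.80e+02 -1.00e-01 -3.39e+01] 31.575
R-B [(100, 126), (106, 127), (112, 126), (118, 122), (124, 140), (130, 141), (136, 139), (142, 130), (148, 135), (154, 118), (160, 149), (166, 149), (172, 150), (178, 150), (184, 149), (190, 149), (196, 149), (202, 150), (208, 150), (214, 150), (220, 150), (226, 150), (232, 150)]
[(130, []), (138, []), (146, []), (154, [311, 320, 321, 322]), (162, [296, 340]), (170, [296]), (178, [295, 296]), (186, [295, 296, 341]), (194, [294, 295, 341]), (202, [294, 295, 342, 377, 378]), (210, [294, 295, 342, 368, 369, 370]), (218, [294, 342, 360, 361, 362]), (226, [293, 294, 361, 362]), (234, [273, 277, 353, 355, 358, 362])]
```

```bash
python3 -c "
from h import *
fit(-34,157,44)"
```

```text
[(0, np.float64(0.06), np.float64(58.5)), (3, np.float64(0.058), np.float64(56.9)), (6, np.float64(0.057), np.float64(55.6)), (9, np.float64(0.055), np.float64(54.2)), (12, np.float64(0.054), np.float64(53.0)), (15, np.float64(0.053), np.float64(51.8)), (18, np.float64(0.052), np.float64(50.7)), (21, np.float64(0.051), np.float64(49.7)), (24, np.float64(0.05), np.float64(48.7)), (27, np.float64(0.05), np.float64(47.7)), (30, np.float64(0.049), np.float64(46.8)), (33, np.float64(0.049), np.float64(45.9)), (36, np.float64(0.049), np.float64(45.0)), (39, np.float64(0.049), np.float64(44.1)), (42, np.float64(0.049), np.float64(43.3)), (45, np.float64(0.05), np.float64(42.3)), (48, np.float64(0.05), np.float64(41.5)), (51, np.float64(0.051), np.float64(40.6)), (54, np.float64(0.053), np.float64(39.6)), (57, np.float64(0.054), np.float64(38.7)), (60, np.float64(0.057), np.float64(37.6)), (63, np.float64(0.06), np.float64(36.5)), (66, np.float64(0.063), np.float64(35.4)), (69, np.float64(0.068), np.float64(34.1)), (72, np.float64(0.074), np.float64(32.7)), (75, np.float64(0.079), np.float64(31.5))]
```

>>> drive_tool(increments=[[[-0.5, 0.04, 0, -0.02, 0], [-0.5, 0.08, 0, -0.04, 0], [-0.5, 0.12, 0, -0.06, 0], [-0.5, 0.16, 0, -0.075, 0], [-0.5, 0.16, 0, -0.075, 0]]])

```text
time_s: 32.3
tcp_pos: [0.6183, -0.2013, 0.1396]
eef_rot: [-180.0, -0.0, -33.9]
contact_force: [-0.2, -0.1, -0.6]
gripper_width: 0.0559
gripper_force: 5.0
```

```bash
python3 - <<'E'
from h import *
pegf(3,-34); far(); flatw(range(150,236,8))
E
```

```text
peg frame -0.0128 -0.003 0.1396 [-0.2 -0.1 -0.6] 4.999966804568885 0.0559 [-180.    -0.   -33.9] 32.3
R-B [(100, 126), (106, 125), (112, 125), (118, 125), (124, 126), (130, 127), (136, 126), (142, 129), (148, 139), (154, 142), (160, 135), (166, 137), (172, 140), (178, 140), (184, 140), (190, 140), (196, 140), (202, 140), (208, 141), (214, 141), (220, 141), (226, 141), (232, 141)]
[(150, []), (158, []), (166, []), (174, [289, 290, 298, 299]), (182, [279, 280, 298]), (190, [274, 275, 297]), (198, [273, 296, 297]), (206, [272, 296, 340, 372, 373]), (214, [270, 271, 359, 360, 362, 363]), (222, [270, 295, 355, 356]), (230, [271, 273, 294, 358, 376, 377])]
```

>>> drive_tool(increments=[[[-0.5, 0.05, 0, -0.01, 0], [-0.5, 0.1, 0, -0.01, 0], [-0.5, 0.15, 0, 0, 0], [-0.5, 0.18, 0, 0.0, 0], [-0.5, 0.2, 0, 0, 0]]])

```text
time_s: 33.02
tcp_pos: [0.6376, -0.2144, 0.139]
eef_rot: [180.0, 0.0, -33.9]
contact_force: [-1.5, 0.8, -2.7]
gripper_width: 0.0562
gripper_force: 5.0
```

```bash
python3 - <<'E'
from h import *
pegf(3,-34); flatw(range(170,236,8))
V=capture("wrist"); print([tuple(int(x) for x in V[v,319]) for v in range(150,236,8)])
E
```

```text
peg frame 0.0105 -0.003 0.139 [-1.5  0.8 -2.7] 4.999917398454272 0.0562 [180.    0.  -33.9] 33.025
[(170, []), (178, []), (186, [294, 295, 301, 303, 312, 313]), (194, [286, 287, 288, 300, 343]), (202, [279, 280, 352, 354, 374, 375]), (210, [271, 272, 274, 275, 298, 350]), (218, [276, 297, 351]), (226, [281, 296, 352, 353]), (234, [271, 299, 316, 336, 344, 365])]
[(227, 163, 99), (228, 164, 101), (172, 108, 67), (227, 147, 86), (225, 144, 86), (167, 124, 59), (168, 124, 60), (168, 125, 61), (169, 124, 60), (171, 126, 61), (171, 126, 62)]
```

>>> drive_tool(increments=[[[-0.5, -0.085, 0, 0, 0], [-0.5, -0.085, 0, 0.1, 0], [-0.5, -0.085, 0, 0.2, 0], [-0.5, -0.085, 0, 0.3, 0], [-0.5, -0.085, 0, 0.35, 0]]])

```text
time_s: 33.75
tcp_pos: [0.6288, -0.2087, 0.0959]
eef_rot: [179.9, 0.1, -33.9]
contact_force: [-0.5, -0.1, -1.6]
gripper_width: 0.0561
gripper_force: 5.0
```

>>> drive_tool(increments=[[[-0.5, 0, 0, 0.05, 0], [-0.5, 0, 0, 0.1, 0], [-0.5, 0, 0, 0.15, 0], [-0.5, 0, 0, 0.18, 0]]])

```text
time_s: 34.25
tcp_pos: [0.6295, -0.2088, 0.0759]
eef_rot: [180.0, -0.0, -33.9]
contact_force: [-3.1, -0.7, 7.3]
gripper_width: 0.056
gripper_force: 5.0
```

```bash
python3 - <<'E'
from h import *
pegf(3,-34)
E
```

```text
peg frame 0.0007 -0.003 0.0759 [-3.1 -0.7  7.3] 4.999782512022648 0.056 [180.   -0.  -33.9] 34.25
```

>>> drive_tool(increments=[[[0, 0, 0, 0, 0], [1, 0, 0, 0, 0], [1, 0, 0, 0, 0], [1, 0, 0, 0, 0]]])

```text
time_s: 34.75
tcp_pos: [0.6293, -0.2086, 0.0759]
eef_rot: [-180.0, -0.0, -33.9]
contact_force: [-0.0, 0.1, -0.7]
gripper_width: 0.08
gripper_force: 0.0
```

>>> drive_tool(increments=[[[1, 0, 0, -0.2, 0], [1, 0, 0, -0.5, 0], [1, 0, 0, -0.9, 0], [1, 0, 0, -1, 0]]])

```text
time_s: 35.25
tcp_pos: [0.631, -0.209, 0.1999]
eef_rot: [-179.9, -0.3, -33.9]
contact_force: [-0.2, 0.1, -0.6]
gripper_width: 0.0876
gripper_force: 0.0
```

```bash
python3 - <<'E'
from h import *
a=np.radians(-18); to(.450-.07*np.cos(a),-.230-.07*np.sin(a),.16,-18)
W=capture("side"); h=cv2.cvtColor(W,cv2.COLOR_RGB2HSV); k=((h[...,0]>=15)&(h[...,0]<=28)&(h[...,1]>138)&(h[...,2]>110)).astype(np.uint8)
n,lab,st,ct=cv2.connectedComponentsWithStats(k[150:320,230:420]); print([ (st[i]+[230,150,0,0,0]).tolist() for i in range(1,n) if st[i][4]>60])
print("expect bbox", proj([[.6306+dx,-.206+dy,z] for dx in(-.03,.03) for dy in(-.03,.03) for z in(.031,.111)],"side").round().tolist())
E
```

```text
inc [-1.716  1.144  0.332] roll -0.044 now [ 0.631  -0.209   0.1999] [-179.9   -0.3  -33.9]
[[353, 217, 26, 34, 607], [273, 241, 48, 44, 1300], [371, 265, 31, 55, 1021]]
expect bbox [[356.0, 251.0], [357.0, 228.0], [354.0, 240.0], [355.0, 217.0], [377.0, 250.0], [378.0, 228.0], [374.0, 239.0], [375.0, 216.0]]
```

>>> drive_tool(increments=[[[1, -0.4, 0.3, 0, 0], [1, -0.86, 0.57, 0, 0], [1, -0.86, 0.57, 0, 0]]])

```text
time_s: 35.67
tcp_pos: [0.5006, -0.2076, 0.1949]
eef_rot: [180.0, 0.2, -33.9]
contact_force: [0.0, 0.6, 0.5]
gripper_width: 0.0874
gripper_force: 0.0
```

>>> drive_tool(increments=[[[1, -0.4, 0.3, 0.1, -0.02], [1, -0.86, 0.57, 0.3, -0.044], [1, -0.86, 0.57, 0.33, -0.044], [1, -0.86, 0.57, 0.33, -0.044]]])

```text
time_s: 36.17
tcp_pos: [0.3817, -0.2072, 0.156]
eef_rot: [180.0, 0.0, -18.1]
contact_force: [0.9, 0.2, 0.6]
gripper_width: 0.0878
gripper_force: 0.0
```

```bash
cat >> h.py <<'E'
def nearcup(v0=60,v1=232):
    "lying cup ahead of the tool: top flat edges (bright lit strip) -> world centre, axis, grasp"
    m=camera_model("wrist"); W=capture("wrist"); h=cv2.cvtColor(W,cv2.COLOR_RGB2HSV)
    k=((h[...,0]>=20)&(h[...,0]<=32)&(h[...,1]>100)&(h[...,2]>215)).astype(np.uint8); k[v1:]=0;k[:v0]=0
    n,lab,st,ct=cv2.connectedComponentsWithStats(k)
    for i in range(1,n):
        if st[i][4]<400: continue
        w=ray(np.argwhere(lab==i)[:,::-1],.056,m=m)[:,:2].astype(np.float32); (c,s,a)=cv2.minAreaRect(w*1000); print(st[i],np.round(c),np.round(s),round(a,1))
E
python3 - <<'E'
from h import *
s=r.get_state(); print(s["tcp_pos"],s["eef_rot"]); nearcup(); cups()
W=capture("wrist"); 
for v in (120,150,180): print(v,[int(x) for x in W[v,270:372:4].sum(1)])
E
```

```text
[ 0.38174909 -0.20724559  0.15602495] [ 1.79990342e+02  3.41010885e-03 -1.80790529e+01]
[ 307   72   31  100 2783] [ 449. -231.] [24. 80.] 71.9
[ 421   89   30   98 2600] [ 407. -319.] [24. 80.] 78.0
cup (array([374., 222.]), 461, -234, 58, 25, -18.1)
120 [469, 472, 471, 472, 453, 301, 375, 377, 376, 377, 548, 553, 552, 557, 556, 562, 564, 448, 437, 441, 442, 330, 288, 325, 371, 414]
150 [301, 349, 398, 445, 458, 266, 380, 379, 377, 378, 530, 533, 529, 540, 535, 543, 538, 450, 442, 440, 445, 495, 493, 489, 486, 482]
180 [479, 469, 461, 453, 449, 452, 452, 453, 458, 464, 469, 471, 477, 478, 480, 481, 481, 478, 476, 472, 473, 472, 465, 460, 457, 455]
```

>>> drive_tool(increments=[[[1, 0.2, 0.01, 0, 0], [1, 0.336, 0.015, 0.35, 0], [1, 0.336, 0.015, 0.7, 0], [1, 0.336, 0.015, 0.7, 0]]])

```text
time_s: 36.83
tcp_pos: [0.4181, -0.2212, 0.0697]
eef_rot: [179.9, 0.4, -18.1]
contact_force: [0.0, 0.4, -0.2]
gripper_width: 0.0876
gripper_force: 0.0
```

>>> drive_tool(increments=[[[1, 0, 0, 0.25, 0], [1, 0, 0, 0.425, 0], [0, 0, 0, 0.425, 0], [-0.5, 0, 0, 0.425, 0], [-0.5, 0, 0, 0.425, 0]]], squeeze=8)

```text
time_s: 37.45
tcp_pos: [0.4205, -0.2215, 0.0226]
eef_rot: [-180.0, -0.1, -18.0]
contact_force: [0.1, 0.4, 0.1]
gripper_width: 0.0631
gripper_force: 0.0
```

>>> drive_tool(increments=[[[-0.5, 0, 0, 0, 0], [-0.5, 0, 0, 0, 0], [-0.5, 0, 0, 0, 0], [-0.5, 0, 0, -0.1, 0], [-0.5, 0, 0, -0.2, 0]]])

```text
time_s: 38.08
tcp_pos: [0.4193, -0.2214, 0.0461]
eef_rot: [180.0, 0.0, -18.0]
contact_force: [-0.3, 0.1, -1.6]
gripper_width: 0.0558
gripper_force: 8.0
```

>>> drive_tool(increments=[[[-0.5, 0, 0, -0.2, 0.01], [-0.5, 0, 0, -0.4, 0.02], [-0.5, 0, 0, -0.5, 0.03], [-0.5, 0, 0, -0.5, 0.03]]])

```text
time_s: 38.58
tcp_pos: [0.4201, -0.2215, 0.1067]
eef_rot: [-179.9, -0.2, -28.8]
contact_force: [-0.2, -0.2, -1.8]
gripper_width: 0.0558
gripper_force: 8.0
```

```bash
cat >> h.py <<'E'
PEG[1]=[.580,-.298]; PEG[0]=[.529,-.390]
def appr(i,x,z,yaw):
    a=np.radians(yaw); p=PEG[i-1]+x*np.array([np.cos(a),np.sin(a)]); to(*p,z,yaw)
E
python3 - <<'E'
from h import *
pegf(2,-29); appr(2,-.1,.071,-29); nearcup(40); flatw(range(60,236,16))
m=camera_model("wrist"); print(proj([[*p,.1] for p in PEG],m=m))
E
```

```text
peg frame -0.1769 -0.0106 0.1067 [-0.2 -0.2 -1.8] 7.989877333020559 0.0558 [-179.9   -0.2  -28.8] 38.575
inc [ 0.641 -0.086  0.298] roll 0.0005 now [ 0.4201 -0.2215  0.1067] [-179.9   -0.2  -28.8]
[ 402  118   63  105 2174] [ 416. -321.] [78. 34.] 0.1
[ 291  129   60   98 4276] [ 450. -238.] [40. 70.] 61.2
[(60, []), (76, []), (92, []), (108, []), (124, []), (140, [287, 288, 289, 290, 349, 350]), (156, [290, 291, 349]), (172, [289, 290, 291, 348, 349]), (188, [290, 291, 348]), (204, [291, 347, 377, 378]), (220, [291, 292, 346, 369, 370])]
[[ 549.26094757 -137.53076721]
 [ 296.31578565 -139.22372078]
 [  43.12499321 -139.8290931 ]]
```

>>> drive_tool(increments=[[[-0.5, 0.15, -0.086, 0.1, 0], [-0.5, 0.35, -0.086, 0.2, 0], [-0.5, 0.55, -0.086, 0.298, 0], [-0.5, 0.64, -0.086, 0.298, 0], [-0.5, 0.64, -0.086, 0.298, 0]]])

```text
time_s: 39.3
tcp_pos: [0.4915, -0.2495, 0.0689]
eef_rot: [180.0, 0.1, -28.8]
contact_force: [-0.2, 0.2, -1.3]
gripper_width: 0.0561
gripper_force: 8.0
```

>>> drive_tool(increments=[[[-0.5, 0.04, 0, 0, 0], [-0.5, 0.08, 0, 0, 0], [-0.5, 0.12, 0, 0, 0], [-0.5, 0.15, 0, 0, 0], [-0.5, 0.15, 0, 0, 0]]], squeeze=5)

```text
time_s: 39.92
tcp_pos: [0.5075, -0.2582, 0.0694]
eef_rot: [-180.0, 0.0, -28.9]
contact_force: [-0.6, 0.0, -2.0]
gripper_width: 0.0559
gripper_force: 5.0
```

```bash
python3 - <<'E'
from h import *
pegf(2,-29)
m=camera_model("wrist"); print(proj([[*PEG[1],.105],[*PEG[1],.02]],m=m)); W=capture("wrist")
for v in range(60,170,8): print(v,[int(x) for x in W[v,286:350:5].sum(1)])
E
```

```text
peg frame -0.0827 -0.0003 0.0694 [-0.6  0.  -2. ] 4.99310495055397 0.0559 [-180.     0.   -28.9] 39.925
[[320.9116487   96.57816168]
 [319.80298597 107.21526568]]
60 [451, 451, 449, 451, 452, 452, 453, 453, 454, 455, 456, 455, 456]
68 [454, 455, 454, 454, 454, 456, 454, 454, 455, 458, 457, 455, 458]
76 [458, 459, 458, 456, 455, 456, 457, 454, 453, 455, 455, 455, 452]
84 [428, 426, 428, 426, 413, 474, 521, 556, 558, 518, 439, 433, 432]
92 [452, 451, 450, 414, 493, 528, 565, 597, 603, 574, 543, 472, 446]
100 [457, 454, 351, 447, 502, 535, 578, 613, 617, 586, 553, 514, 450]
108 [436, 435, 444, 418, 480, 512, 553, 580, 591, 564, 532, 488, 432]
116 [436, 435, 528, 331, 414, 458, 502, 535, 543, 509, 472, 396, 435]
124 [432, 408, 233, 321, 258, 338, 396, 431, 431, 384, 476, 523, 435]
132 [423, 550, 567, 576, 572, 573, 574, 574, 579, 578, 584, 579, 582]
140 [426, 539, 565, 572, 568, 567, 572, 574, 577, 576, 580, 579, 580]
148 [425, 535, 563, 569, 565, 563, 569, 568, 572, 572, 576, 576, 575]
156 [425, 511, 560, 566, 559, 560, 563, 565, 568, 567, 572, 570, 570]
164 [424, 510, 554, 561, 556, 554, 559, 560, 563, 564, 565, 563, 565]
```

>>> drive_tool(increments=[[[-0.5, 0.03, 0, 0, 0], [-0.5, 0.05, 0, -0.06, 0], [-0.5, 0.07, 0, -0.12, 0], [-0.5, 0.085, 0, -0.18, 0], [-0.5, 0.1, 0, -0.23, 0]]])

```text
time_s: 40.6
tcp_pos: [0.5192, -0.2642, 0.0982]
eef_rot: [-180.0, -0.1, -28.8]
contact_force: [-0.3, -0.3, -1.5]
gripper_width: 0.0559
gripper_force: 5.0
```

```bash
python3 - <<'E'
from h import *
pegf(2,-29); far(); flatw(range(100,236,8))
E
```

```text
peg frame -0.0696 0.0001 0.0982 [-0.3 -0.3 -1.5] 4.999974750262481 0.0559 [-1.80e+02 -1.00e-01 -2.88e+01] 40.6
R-B [(100, 136), (106, 133), (112, 107), (118, 103), (124, 117), (130, 148), (136, 147), (142, 146), (148, 144), (154, 143), (160, 141), (166, 139), (172, 137), (178, 136), (184, 134), (190, 133), (196, 132), (202, 131), (208, 129), (214, 128), (220, 129), (226, 129), (232, 130)]
[(100, []), (108, []), (116, [304, 314, 325, 326, 335, 336]), (124, [299, 300, 304, 305, 336, 340]), (132, [290, 291, 292, 293, 343, 344]), (140, [292, 293, 343, 344]), (148, [290, 292, 293, 343, 344, 373]), (156, [291, 292, 293, 343, 344]), (164, [292, 293, 343, 344]), (172, [290, 292, 293, 343, 344, 373]), (180, [292, 293, 343, 344, 345]), (188, [292, 293, 344, 372, 376, 377]), (196, [291, 292, 293, 343, 344, 345]), (204, [292, 293, 343, 344, 376, 377]), (212, [292, 293, 344, 372, 373, 374]), (220, [292, 293, 343, 344, 365, 366]), (228, [292, 293, 343, 344, 361, 362])]
```

```bash
python3 - <<'E'
import io,contextlib
from h import *
def fitb(yaw,row,w):
    f=io.StringIO()
    with contextlib.redirect_stdout(f): fit(yaw,row,w)
    R=eval(f.getvalue().replace("np.float64",""))
    print(sorted(R,key=lambda q:abs(q[2]-w))[:3])
fitb(-29,128,51)
E
cat >> h.py <<'E'
def fitb(yaw,row,w):
    import io,contextlib
    f=io.StringIO()
    with contextlib.redirect_stdout(f): fit(yaw,row,w)
    print("tilt,L:",sorted(eval(f.getvalue().replace("np.float64","")),key=lambda q:abs(q[2]-w))[:3])
def auto(i,yaw):
    pegf(i,yaw); V=capture("wrist").astype(int); c=V[:236,308:330].mean(1); g=np.abs(np.diff(c,axis=0)).sum(1)
    rows=[v for v in range(60,235) if g[v]>25]; print("edge rows",rows)
    for v in range(100,236,6):
        d=np.abs(np.diff(V[v,270:372].sum(1))); l=[j+270 for j in range(0,50) if d[j]>25]; q=[j+270 for j in range(50,101) if d[j]>25]
        print((v,l[-1] if l else None,q[0] if q else None),end=" ")
    print()
E
```

```text
[(18, 0.065, 50.5), (15, 0.066, 51.9), (21, 0.065, 49.2)]
```

>>> drive_tool(increments=[[[-0.5, 0.03, 0, -0.03, 0], [-0.5, 0.06, 0, -0.06, 0], [-0.5, 0.09, 0, -0.085, 0], [-0.5, 0.12, 0, -0.11, 0], [-0.5, 0.12, 0, -0.11, 0]]])

```text
time_s: 41.32
tcp_pos: [0.5312, -0.2711, 0.1105]
eef_rot: [-180.0, -0.1, -28.8]
contact_force: [0.1, 0.4, -0.6]
gripper_width: 0.0558
gripper_force: 5.0
```

```bash
python3 - <<'E'
from h import *
auto(2,-29)
E
```

```text
peg frame -0.0558 -0.0001 0.1105 [ 0.1  0.4 -0.6] 4.9998759931077075 0.0558 [-1.80e+02 -1.00e-01 -2.88e+01] 41.325
edge rows [88, 89, 90, 127]
(100, None, None) (106, None, None) (112, None, None) (118, None, None) (124, None, None) (130, 296, None) (136, 296, 341) (142, 296, 341) (148, 296, 341) (154, 295, 341) (160, 295, 341) (166, 295, None) (172, 295, 368) (178, 295, 342) (184, 295, 369) (190, 295, 342) (196, 294, 342) (202, 294, 342) (208, 294, 342) (214, 294, 342) (220, 294, 342) (226, 294, 343) (232, 294, 343)
```

>>> drive_tool(increments=[[[-0.5, 0.06, 0, -0.04, 0], [-0.5, 0.117, 0, -0.08, 0], [-0.5, 0.19, 0, -0.115, 0], [-0.5, 0.267, 0, -0.14, 0], [-0.5, 0.267, 0, -0.14, 0]]])

```text
time_s: 42.0
tcp_pos: [0.5596, -0.2867, 0.1272]
eef_rot: [-180.0, -0.0, -28.8]
contact_force: [0.4, -0.3, -1.6]
gripper_width: 0.0557
gripper_force: 5.0
```

>>> drive_tool(increments=[[[-0.5, 0.06, 0, -0.02, 0], [-0.5, 0.12, 0, -0.03, 0], [-0.5, 0.18, 0, -0.03, 0], [-0.5, 0.22, 0, -0.03, 0], [-0.5, 0.22, 0, -0.03, 0]]])

```text
time_s: 42.62
tcp_pos: [0.5821, -0.2992, 0.1304]
eef_rot: [180.0, -0.0, -28.8]
contact_force: [0.4, -0.0, -2.4]
gripper_width: 0.0559
gripper_force: 5.0
```

```bash
python3 - <<'E'
from h import *
auto(2,-29)
E
```

```text
peg frame 0.0025 -0.0 0.1304 [ 0.4 -0.  -2.4] 4.999871633262956 0.0559 [180.   -0.  -28.8] 42.625
edge rows [157, 158, 159, 160, 161, 173, 174, 232, 233]
(100, 286, 350) (106, 284, None) (112, 279, None) (118, 274, None) (124, 274, None) (130, 278, None) (136, 282, None) (142, 285, None) (148, 288, None) (154, 286, None) (160, None, None) (166, None, None) (172, None, None) (178, 302, 338) (184, 301, 344) (190, 300, 350) (196, 299, 355) (202, 298, 357) (208, 297, 354) (214, 296, 350) (220, 296, 350) (226, 295, 353) (232, 318, 341)
```

>>> drive_tool(increments=[[[-0.5, 0.05, 0, 0, 0], [-0.5, 0.1, 0, 0, 0], [-0.5, 0.1, 0, 0.0, 0], [-0.5, -0.02, 0, 0.0, 0], [-0.5, -0.02, 0, 0.1, 0]]])

```text
time_s: 43.3
tcp_pos: [0.5794, -0.2975, 0.1196]
eef_rot: [-180.0, -0.1, -28.8]
contact_force: [0.5, -0.0, -1.5]
gripper_width: 0.0558
gripper_force: 5.0
```

>>> drive_tool(increments=[[[-0.5, 0, 0, 0.07, 0], [-0.5, 0, 0, 0.14, 0], [-0.5, 0, 0, 0.2, 0], [-0.5, 0, 0, 0.25, 0], [-0.5, 0, 0, 0.25, 0]]])

```text
time_s: 43.92
tcp_pos: [0.5804, -0.2983, 0.0889]
eef_rot: [180.0, -0.1, -28.8]
contact_force: [1.0, -1.2, 0.9]
gripper_width: 0.0564
gripper_force: 5.0
```

```bash
python3 - <<'E'
from h import *
auto(2,-29)
E
```

```text
peg frame 0.0005 -0.0 0.0889 [ 1.  -1.2  0.9] 4.99993088267729 0.0564 [ 1.80e+02 -1.00e-01 -2.88e+01] 43.925
edge rows [161, 162, 164, 165, 189, 190, 191, 230, 231, 232, 234]
(100, 278, None) (106, 274, None) (112, None, None) (118, None, None) (124, None, None) (130, None, None) (136, 274, None) (142, 277, None) (148, 272, None) (154, 285, None) (160, 281, None) (166, None, 356) (172, None, None) (178, None, None) (184, None, None) (190, 319, 320) (196, 301, 338) (202, 289, 344) (208, 284, 345) (214, 297, 345) (220, 296, 348) (226, None, 350) (232, 294, 343)
```

>>> drive_tool(increments=[[[0, 0, 0, 0, 0], [1, 0, 0, 0, 0], [1, 0, 0, 0, 0], [1, 0, 0, 0, 0]]])

```text
time_s: 44.48
tcp_pos: [0.5795, -0.2977, 0.0885]
eef_rot: [180.0, 0.0, -28.8]
contact_force: [-0.4, 0.7, 0.2]
gripper_width: 0.0804
gripper_force: 0.0
```

>>> drive_tool(increments=[[[1, 0, 0, -0.2, 0], [1, 0, 0, -0.5, 0], [1, 0, 0, -0.85, 0], [1, 0, 0, -0.85, 0]]])

```text
time_s: 44.98
tcp_pos: [0.5816, -0.2985, 0.1949]
eef_rot: [-179.9, -0.4, -28.8]
contact_force: [0.9, -0.1, -0.7]
gripper_width: 0.0875
gripper_force: 0.0
```

```bash
cat >> h.py <<'E'
def sideblobs():
    W=capture("side"); h=cv2.cvtColor(W,cv2.COLOR_RGB2HSV); k=((h[...,0]>=15)&(h[...,0]<=28)&(h[...,1]>138)&(h[...,2]>110)).astype(np.uint8)
    n,lab,st,ct=cv2.connectedComponentsWithStats(k[150:320,230:420]); print("blobs",[ (st[i]+[230,150,0,0,0]).tolist() for i in range(1,n) if st[i][4]>60])
    for p in PEG:
        b=proj([[p[0]+dx,p[1]+dy,z] for dx in(-.03,.03) for dy in(-.03,.03) for z in(.031,.111)],"side"); print("expect",b.min(0).round(),(b.max(0)-b.min(0)).round())
E
python3 - <<'E'
from h import *
sideblobs(); cups(); to(.345,-.306,.155,-12)
E
```

```text
blobs [[339, 217, 40, 54, 1256], [273, 261, 33, 24, 678], [371, 265, 31, 55, 1024]]
expect [323. 255.] [25. 40.]
expect [340. 235.] [24. 37.]
expect [354. 216.] [23. 35.]
cup (array([400., 238.]), 408, -318, 80, 24, -11.9)
inc [-1.679  1.004  0.299] roll -0.0468 now [ 0.5796 -0.2977  0.1909] [-180.    -0.   -28.8]
```

>>> drive_tool(increments=[[[1, -0.4, 0.25, 0, 0], [1, -0.84, 0.5, 0, 0], [1, -0.84, 0.5, 0, 0]]])

```text
time_s: 45.45
tcp_pos: [0.4578, -0.3013, 0.1896]
eef_rot: [180.0, 0.2, -28.9]
contact_force: [0.2, -0.2, -0.9]
gripper_width: 0.0877
gripper_force: 0.0
```

>>> drive_tool(increments=[[[1, -0.4, 0.25, 0.1, -0.023], [1, -0.84, 0.5, 0.3, -0.047], [1, -0.84, 0.5, 0.3, -0.047], [1, -0.84, 0.5, 0.3, -0.047]]])

```text
time_s: 45.95
tcp_pos: [0.3454, -0.3059, 0.1544]
eef_rot: [180.0, 0.0, -12.0]
contact_force: [0.8, -0.7, -0.4]
gripper_width: 0.0872
gripper_force: 0.0
```

```bash
python3 - <<'E'
from h import *
nearcup(); a=np.radians(-12); to(.407-.031*np.cos(a),-.319-.031*np.sin(a),.021,-12)
E
```

```text
[ 305   84   30   98 2769] [ 407. -319.] [24. 80.] 78.9
inc [2.600e-01 1.000e-03 1.114e+00] roll 0.0002 now [ 0.3461 -0.306   0.1547] [180.   -0.  -11.9]
```

>>> drive_tool(increments=[[[1, 0.15, 0, 0, 0], [1, 0.26, 0, 0.35, 0], [1, 0.26, 0, 0.7, 0], [1, 0.26, 0, 0.7, 0]]])

```text
time_s: 46.5
tcp_pos: [0.3752, -0.3115, 0.0679]
eef_rot: [-180.0, 0.4, -11.9]
contact_force: [0.3, -0.1, 0.7]
gripper_width: 0.0877
gripper_force: 0.0
```

>>> drive_tool(increments=[[[1, 0, 0, 0.25, 0], [1, 0, 0, 0.412, 0], [0, 0, 0, 0.412, 0], [-0.5, 0, 0, 0.412, 0], [-0.5, 0, 0, 0.412, 0]]], squeeze=8)

```text
time_s: 47.12
tcp_pos: [0.3768, -0.3125, 0.0225]
eef_rot: [180.0, -0.1, -11.9]
contact_force: [-0.2, -0.2, -0.6]
gripper_width: 0.0633
gripper_force: 0.0
```

>>> drive_tool(increments=[[[-0.5, 0, 0, 0, 0], [-0.5, 0, 0, 0, 0], [-0.5, 0, 0, 0, 0], [-0.5, 0, 0, -0.1, 0], [-0.5, 0, 0, -0.2, 0]]])

```text
time_s: 47.75
tcp_pos: [0.3756, -0.3122, 0.0461]
eef_rot: [-180.0, 0.0, -11.9]
contact_force: [0.2, 0.1, -1.9]
gripper_width: 0.0558
gripper_force: 8.0
```

>>> drive_tool(increments=[[[-0.5, 0, 0, -0.2, 0.015], [-0.5, 0, 0, -0.4, 0.03], [-0.5, 0, 0, -0.5, 0.047], [-0.5, 0, 0, -0.5, 0.047]]])

```text
time_s: 48.25
tcp_pos: [0.3764, -0.3124, 0.1068]
eef_rot: [-180.0, -0.2, -28.8]
contact_force: [-1.3, 0.6, -2.7]
gripper_width: 0.0562
gripper_force: 8.0
```

```bash
python3 - <<'E'
from h import *
pegf(1,-29); appr(1,-.1,.071,-29)
E
```

```text
peg frame -0.1711 -0.0061 0.1068 [-1.3  0.6 -2.7] 7.994376407732489 0.0562 [-180.    -0.2  -28.8] 48.25
inc [ 0.593 -0.049  0.298] roll 0.0006 now [ 0.3764 -0.3124  0.1068] [-180.    -0.2  -28.8]
```

>>> drive_tool(increments=[[[-0.5, 0.15, -0.049, 0.1, 0], [-0.5, 0.35, -0.049, 0.2, 0], [-0.5, 0.5, -0.049, 0.298, 0], [-0.5, 0.59, -0.049, 0.298, 0], [-0.5, 0.59, -0.049, 0.298, 0]]])

```text
time_s: 48.88
tcp_pos: [0.4407, -0.3413, 0.0693]
eef_rot: [180.0, 0.0, -28.8]
contact_force: [0.1, 0.8, -0.5]
gripper_width: 0.0557
gripper_force: 8.0
```

>>> drive_tool(increments=[[[-0.5, 0.04, 0, 0, 0], [-0.5, 0.08, 0, 0, 0], [-0.5, 0.12, 0, 0, 0], [-0.5, 0.13, 0, 0, 0], [-0.5, 0.13, 0, 0, 0]]], squeeze=5)

```text
time_s: 49.5
tcp_pos: [0.4542, -0.3486, 0.0694]
eef_rot: [-180.0, 0.0, -28.8]
contact_force: [0.3, -0.2, -1.3]
gripper_width: 0.056
gripper_force: 5.0
```

```bash
python3 - <<'E'
from h import *
pegf(1,-29)
m=camera_model("wrist"); print(proj([[*PEG[0],.105],[*PEG[0],.02]],m=m)); W=capture("wrist")
for v in range(60,150,8): print(v,[int(x) for x in W[v,286:360:5].sum(1)])
E
```

```text
peg frame -0.0855 -0.0001 0.0694 [ 0.3 -0.2 -1.3] 4.995542513643159 0.056 [-180.     0.   -28.8] 49.5
[[321.40166614  88.55438701]
 [320.07660479 102.75399806]]
60 [460, 458, 459, 459, 459, 462, 460, 461, 458, 459, 457, 458, 459, 458, 456]
68 [454, 453, 453, 453, 452, 452, 452, 454, 453, 453, 454, 454, 455, 455, 456]
76 [454, 456, 456, 455, 456, 404, 466, 504, 504, 441, 455, 455, 454, 453, 452]
84 [465, 467, 465, 378, 458, 498, 536, 567, 574, 546, 503, 456, 459, 459, 458]
92 [432, 429, 392, 424, 484, 520, 561, 596, 602, 566, 537, 490, 441, 440, 442]
100 [438, 439, 296, 421, 477, 508, 553, 594, 592, 558, 525, 487, 425, 437, 437]
108 [427, 428, 561, 361, 430, 469, 505, 538, 546, 517, 489, 423, 432, 427, 429]
116 [436, 434, 303, 280, 330, 384, 430, 468, 473, 431, 376, 589, 428, 431, 431]
124 [424, 227, 221, 292, 311, 258, 256, 290, 318, 591, 601, 427, 425, 424, 425]
132 [408, 546, 558, 564, 562, 564, 567, 567, 571, 572, 575, 574, 576, 475, 471]
140 [409, 536, 555, 562, 559, 558, 562, 564, 566, 567, 570, 570, 570, 463, 469]
148 [407, 529, 553, 558, 555, 552, 559, 560, 563, 564, 567, 565, 565, 460, 469]
```

>>> drive_tool(increments=[[[-0.5, 0.03, 0, 0, 0], [-0.5, 0.06, 0, 0, 0], [-0.5, 0.08, 0, -0.08, 0], [-0.5, 0.105, 0, -0.16, 0], [-0.5, 0.125, 0, -0.23, 0]]])

```text
time_s: 50.18
tcp_pos: [0.4686, -0.3564, 0.0983]
eef_rot: [-180.0, -0.1, -28.8]
contact_force: [-1.2, 0.4, -1.6]
gripper_width: 0.056
gripper_force: 5.0
```

```bash
python3 - <<'E'
from h import *
auto(1,-29)
E
```

```text
peg frame -0.0691 0.0001 0.0983 [-1.2  0.4 -1.6] 5.000091582751338 0.056 [-1.80e+02 -1.00e-01 -2.88e+01] 50.175
edge rows [68, 69, 70, 110, 111, 117, 118, 126]
(100, None, None) (106, None, None) (112, 311, 327) (118, 315, 324) (124, 306, 334) (130, 293, 343) (136, 293, 343) (142, 293, 343) (148, 293, 343) (154, 293, 343) (160, 293, 343) (166, 293, 343) (172, 293, 343) (178, 293, 343) (184, 293, 343) (190, 293, 343) (196, 293, 343) (202, 293, 343) (208, 293, 343) (214, 293, 343) (220, 293, 343) (226, 293, 343) (232, 293, 343)
```

Same state as the second cup (about 18° tilt); repeat its arc.

>>> drive_tool(increments=[[[-0.5, 0.03, 0, -0.03, 0], [-0.5, 0.06, 0, -0.06, 0], [-0.5, 0.09, 0, -0.085, 0], [-0.5, 0.12, 0, -0.11, 0], [-0.5, 0.12, 0, -0.11, 0]]])

```text
time_s: 50.85
tcp_pos: [0.4806, -0.3632, 0.1104]
eef_rot: [180.0, -0.1, -28.8]
contact_force: [-0.7, -0.2, -1.3]
gripper_width: 0.056
gripper_force: 5.0
```

>>> drive_tool(increments=[[[-0.5, 0.06, 0, -0.04, 0], [-0.5, 0.117, 0, -0.08, 0], [-0.5, 0.19, 0, -0.115, 0], [-0.5, 0.267, 0, -0.14, 0], [-0.5, 0.267, 0, -0.14, 0]]])

```text
time_s: 51.48
tcp_pos: [0.509, -0.3788, 0.1272]
eef_rot: [180.0, -0.1, -28.8]
contact_force: [-0.7, -0.8, -1.5]
gripper_width: 0.0564
gripper_force: 5.0
```

>>> drive_tool(increments=[[[-0.5, 0.06, 0, -0.02, 0], [-0.5, 0.12, 0, -0.03, 0], [-0.5, 0.18, 0, -0.03, 0], [-0.5, 0.22, 0, -0.03, 0], [-0.5, 0.22, 0, -0.03, 0]]])

```text
time_s: 52.1
tcp_pos: [0.5316, -0.3913, 0.1304]
eef_rot: [180.0, -0.0, -28.8]
contact_force: [-0.4, 0.2, -1.4]
gripper_width: 0.0564
gripper_force: 5.0
```

```bash
python3 - <<'E'
from h import *
auto(1,-29)
E
```

```text
peg frame 0.0029 0.0001 0.1304 [-0.4  0.2 -1.4] 4.999967559779179 0.0564 [180.   -0.  -28.8] 52.1
edge rows [65, 81, 82, 83, 84, 86, 87, 88, 158, 159, 161, 162, 175, 176, 234]
(100, None, None) (106, None, None) (112, None, None) (118, None, None) (124, None, None) (130, None, None) (136, None, None) (142, None, None) (148, None, None) (154, None, None) (160, None, 353) (166, None, None) (172, None, None) (178, 302, 336) (184, 301, 342) (190, 300, 348) (196, 299, 354) (202, 298, 357) (208, 297, 348) (214, 296, 350) (220, 296, 350) (226, 295, 351) (232, 294, 349)
```

>>> drive_tool(increments=[[[-0.5, 0.05, 0, 0, 0], [-0.5, 0.1, 0, 0, 0], [-0.5, 0.1, 0, 0.0, 0], [-0.5, -0.02, 0, 0.0, 0], [-0.5, -0.02, 0, 0.1, 0]]])

```text
time_s: 52.78
tcp_pos: [0.5288, -0.3897, 0.1196]
eef_rot: [-180.0, -0.1, -28.8]
contact_force: [-0.1, -0.4, -0.1]
gripper_width: 0.0559
gripper_force: 5.0
```

>>> drive_tool(increments=[[[-0.5, 0, 0, 0.07, 0], [-0.5, 0, 0, 0.14, 0], [-0.5, 0, 0, 0.2, 0], [-0.5, 0, 0, 0.25, 0], [-0.5, 0, 0, 0.25, 0]]])

```text
time_s: 53.4
tcp_pos: [0.5296, -0.3902, 0.0888]
eef_rot: [180.0, -0.1, -28.8]
contact_force: [0.6, -0.8, 0.3]
gripper_width: 0.0563
gripper_force: 5.0
```

>>> drive_tool(increments=[[[0, 0, 0, 0, 0], [1, 0, 0, 0, 0], [1, 0, 0, 0, 0], [1, 0, 0, 0, 0], [1, 0, 0, 0, 0]]])

```text
time_s: 54.02
tcp_pos: [0.529, -0.3899, 0.0886]
eef_rot: [-180.0, 0.0, -28.8]
contact_force: [-0.2, 0.8, 0.2]
gripper_width: 0.0862
gripper_force: 0.0
```

>>> drive_tool(increments=[[[1, 0, 0, -0.2, 0], [1, 0, 0, -0.5, 0], [1, 0, 0, -0.85, 0], [1, 0, 0, -0.85, 0]]])

```text
time_s: 54.52
tcp_pos: [0.5309, -0.391, 0.1949]
eef_rot: [-180.0, -0.4, -28.8]
contact_force: [0.3, 0.2, -0.8]
gripper_width: 0.0879
gripper_force: 0.0
```

>>> drive_tool(increments=[[[1, -0.4, 0.1, 0, 0], [1, -0.9, 0.2, 0, 0], [1, -0.95, 0.2, 0, 0], [1, -0.95, 0.2, 0, 0]]])

```text
time_s: 55.02
tcp_pos: [0.4176, -0.356, 0.191]
eef_rot: [-180.0, -0.1, -28.8]
contact_force: [0.2, 0.1, -0.0]
gripper_width: 0.0879
gripper_force: 0.0
```

```bash
python3 - <<'E'
from h import *
print(r.get_state()["tcp_pos"],r.get_state()["time_s"]); sideblobs()
t=capture("top"); h=cv2.cvtColor(t,cv2.COLOR_RGB2HSV)
k=np.zeros(t.shape[:2],bool); k[150:230,340:440]=1
for b in boxes(k&(h[...,0]>=18)&(h[...,0]<=32)&(h[...,1]>120)&(h[...,2]>120),.111,amin=25): print("top cup",b)
g=np.zeros(t.shape[:2],bool); g[150:230,180:310]=1
for b in boxes(g&(h[...,0]>60)&(h[...,0]<130)&(h[...,2]>60),.05,amin=15): print("glass",b)
# loose goods: change between the first and present top view
a=cv2.imread("pics/top0.png")[...,::-1]; d=cv2.absdiff(a,t).max(2)>45
for n,(x0,y0,x1,y1) in dict(spool1=(308,174,328,193),candle=(160,224,190,250),jar=(338,124,366,154),spool2=(382,143,402,162),clock=(416,146,450,172),pink=(306,238,334,270),purple=(348,260,380,292),green=(455,214,488,238)).items(): print(n,int(d[y0:y1,x0:x1].sum()),end=" ")
E
```

```text
[ 0.41755703 -0.35596529  0.19097414] 55.025
blobs [[322, 217, 57, 78, 2031], [371, 265, 31, 55, 1028]]
expect [323. 255.] [25. 40.]
expect [340. 235.] [24. 37.]
expect [354. 216.] [23. 35.]
top cup (array([396., 180.]), 596, -300, 57, 25, 70.0)
top cup (array([364., 169.]), 634, -202, 57, 37, 84.8)
top cup (array([431., 156.]), 666, -418, 51, 42, 87.0)
spool1 0 candle 0 jar 0 spool2 0 clock 0 pink 599 purple 675 green 476
```

>>> drive_tool(increments=[[[1, -0.2, -0.4, -0.5, 0], [1, -0.3, -0.9, -1, 0], [1, -0.3, -1, -1, 0], [1, -0.3, -1, -1, 0]]])

```text
time_s: 55.62
tcp_pos: [0.447, -0.2319, 0.3132]
eef_rot: [-179.9, -0.3, -28.6]
contact_force: [0.2, -0.4, -0.9]
gripper_width: 0.0877
gripper_force: 0.0
```

>>> drive_tool(increments=[[[1, 0, -0.4, 0, 0], [1, 0, -0.9, 0, 0], [1, 0, -1, 0, 0], [1, 0, -1, 0, 0]]])

```text
time_s: 56.12
tcp_pos: [0.5024, -0.128, 0.3095]
eef_rot: [179.9, 0.1, -28.8]
contact_force: [-1.1, 0.3, -0.1]
gripper_width: 0.0876
gripper_force: 0.0
```

>>> drive_tool(increments=[[[1, 0, -0.4, 0, 0], [1, 0, -0.9, 0, 0], [1, 0, -1, 0, 0], [1, 0, -1, 0, 0]]])

```text
time_s: 56.62
tcp_pos: [0.5597, -0.0238, 0.3099]
eef_rot: [179.9, 0.1, -28.8]
contact_force: [-0.2, -0.4, -0.3]
gripper_width: 0.0875
gripper_force: 0.0
```

```bash
python3 - <<'E'
from h import *
t=capture("top"); a=cv2.imread("pics/top0.png")[...,::-1]; sd=capture("side"); s0=cv2.imread("pics/side0.png")[...,::-1]
for nm,ims in dict(top=(a,t),side=(s0,sd)).items():
  for im in ims:
    h=cv2.cvtColor(np.ascontiguousarray(im),cv2.COLOR_RGB2HSV); o=[]
    for n,(lo,hi) in dict(pink=(160,178),purple=(125,150),green=(50,75)).items():
        k=((h[...,0]>=lo)&(h[...,0]<=hi)&(h[...,1]>90)&(h[...,2]>50)).astype(np.uint8); k[:185 if nm=="top" else 190]=0
        q,lab,st,ct=cv2.connectedComponentsWithStats(k); i=1+np.argmax(st[1:,4]) if q>1 else 0; o.append((n,st[i].tolist()))
    print(nm,o)
h=cv2.cvtColor(t,cv2.COLOR_RGB2HSV); k=np.zeros(t.shape[:2],bool); k[150:230,340:440]=1
for b in boxes(k&(h[...,0]>=18)&(h[...,0]<=32)&(h[...,1]>110)&(h[...,2]>100),.111,amin=25): print("top cup",b)
d=cv2.absdiff(a,t).max(2)>45; n,lab,st,ct=cv2.connectedComponentsWithStats(d.astype(np.uint8)); print([x.tolist() for x in st[1:] if x[4]>40])
E
```

```text
top [('pink', [310, 242, 14, 20, 79]), ('purple', [355, 268, 20, 21, 189]), ('green', [460, 216, 26, 20, 351])]
top [('pink', [309, 241, 15, 21, 90]), ('purple', [355, 268, 21, 21, 183]), ('green', [460, 217, 26, 19, 349])]
side [('pink', [263, 212, 25, 20, 273]), ('purple', [234, 236, 25, 17, 185]), ('green', [287, 318, 30, 43, 744])]
side [('pink', [263, 212, 25, 20, 297]), ('purple', [234, 236, 25, 18, 190]), ('green', [287, 318, 30, 43, 747])]
top cup (array([423., 200.]), 527, -386, 62, 58, -69.7)
top cup (array([394., 184.]), 578, -294, 62, 59, -73.9)
top cup (array([364., 172.]), 623, -201, 56, 53, -24.8)
top cup (array([430., 156.]), 666, -414, 58, 42, 87.0)
[[0, 124, 356, 276, 30948], [230, 158, 46, 21, 415], [347, 164, 16, 22, 114], [356, 164, 18, 17, 182], [374, 175, 30, 24, 407], [402, 190, 32, 23, 432], [287, 200, 25, 29, 354], [334, 211, 11, 11, 61], [357, 212, 22, 29, 350], [385, 225, 21, 27, 385], [275, 336, 14, 17, 149], [291, 351, 20, 7, 45], [329, 367, 17, 33, 265], [247, 394, 19, 6, 55]]
```

```bash
python3 -c "
from plant import job
print(job.close_job())"
```

```text
the job is handed in; nothing more can be done
None
```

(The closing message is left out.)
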